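Stack a mineral stand in its glue jig and swing the keeper over it

TASK

Put together the display stand for the azurite in the aluminium jig: seat the dark wooden block squarely in the pocket, flat on its floor, then lay the white spacer flat on the block, then the teal pad flat and centred on the spacer. When all three are stacked, swing the blue keeper arm by its black knob across the stack until its pointer is at the yellow notch, and let go. Leave everything else on the shelf where it is.

Things in the scene. Friction and masses are not known exactly. Their poses are not given: they have to be found in the camera images.
- jig: Fixed jig: aluminium base plate 130 x 190 x 8 mm (x -65..65, y -62..128 in its frame) with four grey L-shaped corner posts round a square pocket that is open above. Origin: on the shelf surface under the pocket's centre; z up; x and y parallel to the pocket's sides. Fingers that close along its x have the most room.
- pocket (a point): Centre of the pocket floor, 8 mm above the shelf (jig x = y = 0); axes as the jig's. Pocket 58 mm wide in x and y between the posts (walls 6 mm), which rise straight to 46 mm above the shelf, then flare outward 3.5 mm as a lead-in up to 54 mm. In the middle of each side is a 36 mm wide gap between the posts, down to the base plate, for the fingers.
- pivot (a point): Keeper pivot axis, at jig x = 0, y = +90 mm, 54 mm above the shelf: top of the grey round index plate of radius 30 mm, whose rim carries two black notches and, on its +y side, one yellow notch. A yellow stripe on the base plate beyond the -y side of the pocket marks the same line.
- base_block: Loose dark wooden block, 54 x 54 mm, 26 mm high, about 60 g. Origin: centre of its underside, z up, x and y parallel to its sides. Goes first, on the pocket floor.
- spacer: Loose white plastic square plate, 54 x 54 mm, 12 mm thick, about 45 g. Origin: centre of its underside, x and y parallel to its sides. Goes second.
- pad: Loose teal hard silicone disc (rigid), 50 mm diameter, 10 mm thick, about 30 g. Origin: centre of its underside. Goes third; its top is then at 56 mm above the shelf, 4 mm under the keeper arm. The corner posts do not centre it.
- keeper (a joint): Angle (rad) of the blue keeper arm about its upright pivot, growing anticlockwise seen from above. 0: arm along the jig's -x, clear of the pocket; 1.571: along its -y, across the middle of the pocket, tail pointer at the yellow notch. Travel -0.45 to 2.0, no click at the notch; friction (0.12 N m) holds it where left. Arm 14 mm wide, from 60 to 68 mm above the shelf.
- keeper_knob (a point): Point on the axis of the keeper's black knob, 130 mm from the pivot, 90 mm above the shelf. The knob is an upright round pin, 14 mm diameter, from 68 to 102 mm above the shelf, on the arm's end.
- azurite: Loose lump of deep blue azurite, about 45 x 40 x 38 mm. Bystander. Origin: centre of its underside.
- loupe: Loose black eye loupe, 40 mm diameter, 18 mm high, with a steel tab. Bystander. Origin: centre of its underside.
- pick: Loose stainless steel dental pick, 190 mm long, 8 mm thick, lying along its x. Bystander. Origin: its middle.
- dome: Loose glass dome on a round wooden foot over a turquoise nugget, 110 mm diameter, 134 mm high. Fragile bystander. Origin: centre of its underside.
Things that resemble listed ones, but are neither listed nor needed, are in the scene too. There is more than one size of the base_block; the one meant has the size given above.

How it is judged:
By the outcome, as a careful person would: the job done as asked, in the order asked, and still so for the second after the job is handed in, with the robot touching nothing.
It also fails if it takes over 72 s, if anything falls off the work surface, if the arm or the gripper's body presses on something with over 40 N, if the wrist force passes 120 N, or if a joint passes its speed limit or range.

ROBOT

A 6-joint arm with a two-finger parallel gripper is mounted at the origin on the work surface. World frame = base frame: x ahead of the robot, y to its left, z up, the work surface at z = 0. Lengths are in m, angles in rad, forces in N, time in s.
With the tool pointing down it reaches from about 0.35 to 1 m from the base axis. Payload 7.1 kg.
Tool frame: the origin (TCP) lies at the very end of the fingers, on their centre line; the grasp point (between the pads) lies 19 mm behind it; x points along the fingers, y is the direction in which the jaws open and shut, and the axes are right-handed (so a half turn about x gives the same grasp; the last joint's range is limited). The gripper opens to 85 mm and grips with 20 to 120 N. Pads are 22 mm wide; open, the fingers measure 114 mm over their backs; the gripper's body (76 mm by 85 mm) begins 54 mm behind the grasp point. The pads swing forward as they close: fully open they stand 13 mm farther back than shut.
Start: joints at [1.241, 0.423, 1.63, -0, 1.089, -0.019], TCP at [0.191, 0.595, 0.231] pointing down, gripper open.
Joint ranges: [-3, 3], [-0.9, 2.11], [0.09, 2.58], [-1.31, 4.45], [0.11, 2.69], [-2.54, 2.54]. Speed limits (rad/s): [2.39, 2.39, 3.01, 3.14, 3.14, 3.14].

INTERFACE

Orientations are given as a 3x3 rotation matrix whose columns are the frame's x, y, z axes.
In Python, from station import * gives the robot as it stands.
- The arm moves only by the tool play_rows, never from a script. Its argument "commands" is one flat list of numbers, 7 for each row, row after row: the opening, from -1 (shut) to 1 (fully open), so that 0 is half open, then the shift along the tool's x, y, z in m, then the turn, a rotation vector about the tool's x, y, z in rad. A call has exactly 10 rows; each row shifts and turns the pose as measured when the row begins, along the tool's axes as they then stand; what a row does not reach is not made up. A row lasts 1/12 s, in which the tool goes at most 41.7 mm and 7.16 degrees, less where a joint would pass 70% of its speed; a pose out of reach is approached as far as the arm can. A call with a gripper value outside its range is refused whole. The fingers move at their own pace and stop on an object; "force" is the grip in N (left out, the last holds). Time passes only in rows, so rows that do not move let the fingers close, or fill a call up. It gives the time, the measured TCP pose, the force and the opening at its end, in the units of the state.
- get_obs(): the state, without advancing time (a new reading comes with each control period).
- get_image(name): name is "scene" or "top" or "wrist"; returns a dict with "pixels" (384x512x3 uint8, blue, green, red), "fovy" (degrees; the focal length in pixels is half the picture's height over the tangent of half this angle, whatever the lens; pixels are square), "cx", "cy" (the principal point, pixels), "camera_from_world" (4x4, takes a point from world to camera coordinates); the wrist camera has in their place "T_tool_cam" (4x4, takes a point from camera to tool coordinates, whose origin is the TCP and whose axes are the tool frame's). Camera axes: x right, y up, looking along -z (the intrinsics and any distortion apply to the point x, -y, -z); pixel columns grow to the right and rows downward; lengths in m; the calibration is good to about 2 mm. A picture is of the moment at which its call begins: read the wrist's pose just before it. There is no depth.
- finish_job(): hands the job in, once; it reports no verdict.
The state is a dict: "t": time; "qpos": joint angles; "qvel": joint speeds; "joint_efforts": joint torques, N m; "tool_pos": TCP position; "tcp_rot": TCP orientation; "contact_force": force on the tool from outside, world axes, zero at the start; "torque": the same for the moment, N m; "gripper_width": opening from 0.0 (shut) to 1.0 (fully open).
Only numpy, scipy, OpenCV 4.12 (cv2) and the standard library are available. Lean on these libraries where they do the work, as an engineer would, in place of code of your own. Each camera call takes 0.05 s, during which the arm holds its last target.

## Working session

There is one attempt and no reset: what is moved stays moved. The work goes in short steps, Python scripts to look and compute and a tool call to move; the robot and the scene stay as the last step left them, time stands still between calls to the robot, and variables do not carry over. Pictures are saved under pics/ and viewed, and the job is handed in when it is done.

Besides the shell and the picture viewer there is one more tool, called by a JSON object that holds its "name" and its "arguments". play_rows: Moves the arm, as the interface text tells. Its arguments: {"type":"object","properties":{"commands":{"type":"array"},"force":{"type":"number"}},"required":["commands"]}

```bash
ls; mkdir -p pics; python3 - <<'E'
from station import *
import cv2
o=get_obs();print(o)
for n in ("scene","top","wrist"):
    im=get_image(n);cv2.imwrite(f"pics/{n}0.png",im["pixels"])
    print(n,{k:v for k,v in im.items() if k!="pixels"})
E
```

```text
pics
{'t': 0.0, 'qpos': array([ 1.24099723e+00,  4.23870937e-01,  1.63067981e+00,  1.30879822e-06,
        1.08862450e+00, -1.89918110e-02]), 'qvel': array([ 1.05276995e-03, -1.13201077e-03,  1.21422452e-04,  4.56417699e-05,
       -8.51116187e-04, -6.43921891e-04]), 'joint_efforts': array([-5.78434756e-04, -5.57379019e+01, -2.81747836e+01,  2.11604515e-06,
        7.31906257e-03,  1.91953870e-05]), 'tool_pos': array([0.19093422, 0.59454338, 0.23053091]), 'tcp_rot': array([[-5.13623884e-04,  3.05827517e-01,  9.52086795e-01],
       [-1.49692560e-03,  9.52085619e-01, -3.05827947e-01],
       [-9.99998748e-01, -1.58228363e-03, -3.12128743e-05]]), 'contact_force': array([-0.15164784,  0.7595108 ,  0.11521575]), 'torque': array([-0.03126575,  0.03790053, -0.00874362]), 'gripper_width': 0.9986155680730346}
scene {'fovy': 45.428984545659425, 'cx': 258.79196926105686, 'cy': 191.0795016984058, 'camera_from_world': array([[-0.37988331,  0.92500241,  0.00769497,  0.2894854 ],
       [-0.56432079, -0.23833256,  0.79040473,  0.23062404],
       [ 0.73296024,  0.29591913,  0.61253666, -1.52949969
[... 158 characters left out ...]
from_world': array([[-0.01071233, -0.99983717, -0.01452173, -0.05666598],
       [ 0.9969241 , -0.01180643,  0.07747866, -0.57092198],
       [-0.07763749, -0.01364709,  0.99688825, -1.01344843],
       [ 0.        ,  0.        ,  0.        ,  1.        ]])}
wrist {'fovy': 60.43477633768993, 'cx': 257.51228759104487, 'cy': 193.66911110082555, 'T_tool_cam': array([[-8.72662756e-04,  2.87413653e-01, -9.57806155e-01,
        -1.42918684e-01],
       [ 9.99998702e-01,  1.54837258e-03, -4.46476777e-04,
        -3.35724998e-04],
       [ 1.35471726e-03, -9.57805301e-01, -2.87414631e-01,
        -7.26096622e-02],
       [ 0.00000000e+00,  0.00000000e+00,  0.00000000e+00,
         1.00000000e+00]])}
```

View pics/scene0.png

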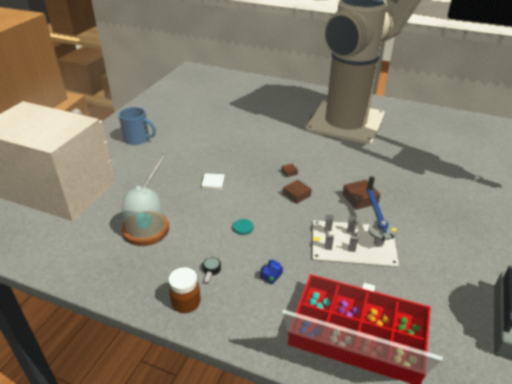

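View pics/top0.png

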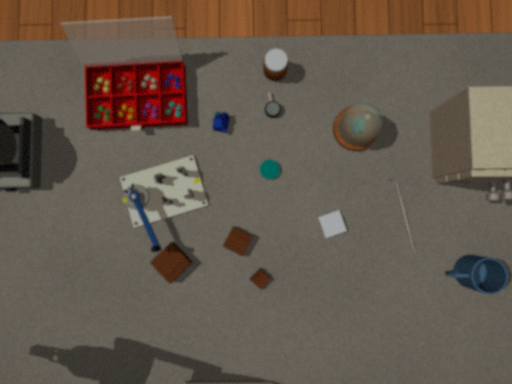

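View pics/wrist0.png

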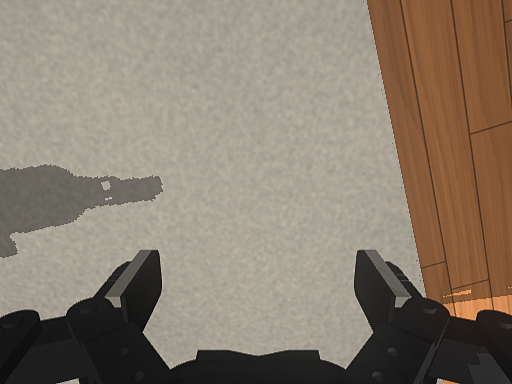

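```bash
cat > h.py <<'E'
import numpy as np, cv2
from station import *
def cam(im,obs=None):
    K=np.eye(3);f=192/np.tan(np.radians(im["fovy"])/2);K[0,0]=K[1,1]=f;K[0,2]=im["cx"];K[1,2]=im["cy"]
    if "camera_from_world" in im: cw=np.array(im["camera_from_world"])
    else:
        T=np.eye(4);T[:3,:3]=obs["tcp_rot"];T[:3,3]=obs["tool_pos"]
        cw=np.linalg.inv(T@im["T_tool_cam"])
    return K,cw
def topl(c,px,z):
    K,cw=c;px=np.atleast_2d(px).astype(float)
    d=np.c_[(px[:,0]-K[0,2])/K[0,0],-(px[:,1]-K[1,2])/K[1,1],-np.ones(len(px))]
    R=cw[:3,:3];o=-R.T@cw[:3,3];d=d@R
    return o+d*((z-o[2])/d[:,2])[:,None]
def proj(c,P):
    K,cw=c;P=np.atleast_2d(P);q=P@cw[:3,:3].T+cw[:3,3]
    return np.c_[K[0,2]-K[0,0]*q[:,0]/q[:,2],K[1,2]+K[1,1]*q[:,1]/q[:,2]]
def blob(im,lo,hi,roi):
    hsv=cv2.cvtColor(im["pixels"],cv2.COLOR_BGR2HSV);m=cv2.inRange(hsv,lo,hi)
    k=np.zeros_like(m);x0,y0,x1,y1=roi;k[y0:y1,x0:x1]=255;m&=k
    cs,_=cv2.findContours(m,cv2.RETR_EXTERNAL,cv2.CHAIN_APPROX_NONE)
    return max(cs,key=cv2.contourArea)
def crop(im,roi,s,name):
    x0,y0,x1,y1=roi
    cv2.imwrite(name,cv2.resize(im["pixels"][y0:y1,x0:x1],None,fx=s,fy=s,interpolation=cv2.INTER_CUBIC))
E
python3 - <<'E'
from h import *
im=get_image("top");c=cam(im)
crop(im,(110,140,360,300),3.2,"pics/topcrop.png")
for n,p in dict(big=(171,263),mid=(238,241),small=(261,278),sp=(333,224),pad=(270,170)).items(): print(n,topl(c,p,.02)[0].round(3))
for n,p,z in (("mid",(297,190),.02),("sp",(213,180),.012),("pad",(243,226),.01)):
    s=cam(get_image("scene"));print(n,topl(s,p,z)[0].round(3))
E
```

```text
big [0.386 0.134 0.02 ]
mid [ 0.437 -0.026  0.02 ]
small [ 0.349 -0.08   0.02 ]
sp [ 0.475 -0.253  0.02 ]
pad [ 0.606 -0.105  0.02 ]
mid [ 0.442 -0.024  0.02 ]
sp [ 0.478 -0.251  0.012]
pad [ 0.614 -0.102  0.01 ]
```

View pics/topcrop.png

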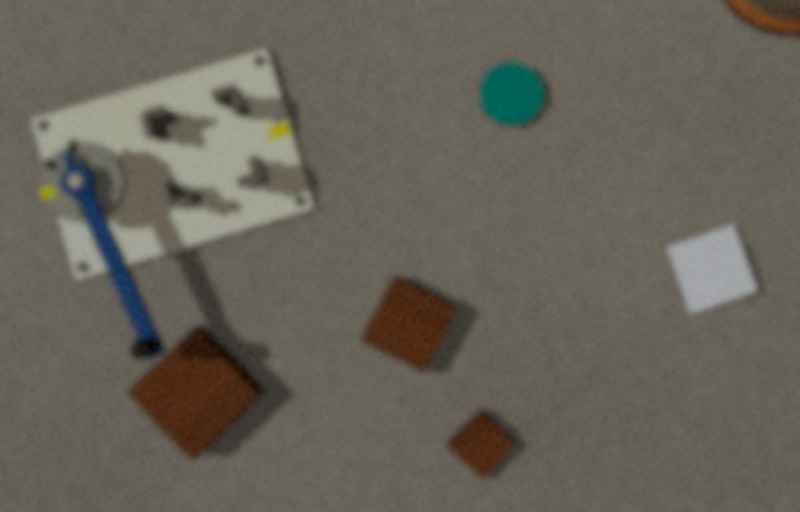

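```bash
python3 - <<'E'
from h import *
im=get_image("top");c=cam(im)
def rect(n,lo,hi,roi,z):
    b=blob(im,lo,hi,roi).reshape(-1,2);P=topl(c,b,z)[:,:2]
    r=cv2.minAreaRect((P*1000).astype(np.float32));print(n,np.round(r[0],1),np.round(r[1],1),round(r[2],1))
br=((0,80,20),(25,255,140))
for n,roi,z in (("big",(145,235,200,290),.04),("mid",(215,220,260,262),.026),("small",(245,262,280,295),.026)): rect(n,*br,roi,z)
rect("sp",(0,0,150),(180,60,255),(310,205,355,245),.012)
rect("pad",(75,80,50),(100,255,255),(250,150,290,190),.01)
rect("plate",(20,5,125),(60,255,255),(110,145,215,235),.008)
for p in ((31+0,117),(266,47),(313,208),(76,279)): print(topl(c,(110+p[0]/3.2,140+p[1]/3.2),.008)[0].round(4))
E
```

```text
big [390.3 130.3] [69.6 74. ] 44.5
mid [437.9 -25. ] [54.1 54.9] 62.9
small [349.6 -78.1] [38.1 36.4] 44.7
sp [ 475.7 -251.9] [49.8 49.9] 18.5
pad [ 611.  -103.8] [46.3 46.6] 89.3
plate [560.2 156.8] [130.1 189.2] 16.2
[0.5959 0.2632 0.008 ]
[0.6476 0.0829 0.008 ]
[0.5238 0.0472 0.008 ]
[0.472  0.2273 0.008 ]
```

```bash
cat >> h.py <<'E'
def yaw(R): return np.degrees(np.arctan2(R[1,1],R[0,1]))
def plan(tp,ty,n=10,o=None):
    """rows (tool axes) from the measured pose to TCP tp, tool y at yaw ty deg, tool x straight down, in n rows"""
    from scipy.spatial.transform import Rotation as Ro
    o=o or get_obs();R=np.array(o["tcp_rot"]);p=np.array(o["tool_pos"]);a=np.radians(ty)
    Rt=np.array([[0,np.cos(a),np.sin(a)],[0,np.sin(a),-np.cos(a)],[-1,0,0]])
    rv=Ro.from_matrix(R.T@Rt).as_rotvec();d=(np.array(tp)-p)/n
    print("dist/row mm",np.linalg.norm(d)*1e3,"deg/row",np.degrees(np.linalg.norm(rv))/n)
    for i in range(n):
        Ri=R@Ro.from_rotvec(rv*i/n).as_matrix()
        print((Ri.T@d).round(4).tolist(),(rv/n).round(3).tolist())
E
python3 - <<'E'
from h import *
plan((0.565,0.13,0.23),16.1,16)
E
```

```text
dist/row mm 37.29312523290632 deg/row 3.5058416374338046
[0.0001, -0.0205, 0.0311] [0.061, 0.0, 0.0]
[0.0001, -0.0186, 0.0323] [0.061, 0.0, 0.0]
[0.0001, -0.0166, 0.0334] [0.061, 0.0, 0.0]
[0.0001, -0.0145, 0.0344] [0.061, 0.0, 0.0]
[0.0001, -0.0124, 0.0352] [0.061, 0.0, 0.0]
[0.0001, -0.0102, 0.0359] [0.061, 0.0, 0.0]
[0.0001, -0.008, 0.0364] [0.061, 0.0, 0.0]
[0.0001, -0.0057, 0.0368] [0.061, 0.0, 0.0]
[0.0001, -0.0035, 0.0371] [0.061, 0.0, 0.0]
[0.0001, -0.0012, 0.0373] [0.061, 0.0, 0.0]
[0.0001, 0.0011, 0.0373] [0.061, 0.0, 0.0]
[0.0001, 0.0034, 0.0371] [0.061, 0.0, 0.0]
[0.0001, 0.0056, 0.0369] [0.061, 0.0, 0.0]
[0.0001, 0.0079, 0.0365] [0.061, 0.0, 0.0]
[0.0001, 0.0101, 0.0359] [0.061, 0.0, 0.0]
[0.0001, 0.0123, 0.0352] [0.061, 0.0, 0.0]
```

{"name": "play_rows", "arguments": {"commands": [1,0,-0.02,0.031,0.06,0,0,1,0,-0.019,0.032,0.06,0,0,1,0,-0.017,0.033,0.06,0,0,1,0,-0.015,0.034,0.06,0,0,1,0,-0.012,0.035,0.06,0,0,1,0,-0.01,0.036,0.06,0,0,1,0,-0.008,0.036,0.06,0,0,1,0,-0.006,0.037,0.06,0,0,1,0,-0.003,0.037,0.06,0,0,1,0,-0.001,0.037,0.06,0,0], "force": 40}}

```text
t: 1.23
tool_pos: [0.4274, 0.2994, 0.2313]
tcp_rot: [[0.002, 0.799, 0.601], [0.006, 0.601, -0.799], [-1.0, 0.005, -0.003]]
contact_force: [1.0, 0.9, -0.2]
gripper_width: 0.997
```

```bash
python3 - <<'E'
from h import *
plan((0.565,0.13,0.23),16.1,9)
E
```

```text
dist/row mm 24.252738133946337 deg/row 2.318701984964298
[0.0001, 0.0009, 0.0242] [0.04, -0.0, -0.001]
[0.0001, 0.0019, 0.0242] [0.04, -0.0, -0.001]
[0.0001, 0.0029, 0.0241] [0.04, -0.0, -0.001]
[0.0001, 0.0038, 0.0239] [0.04, -0.0, -0.001]
[0.0001, 0.0048, 0.0238] [0.04, -0.0, -0.001]
[0.0001, 0.0058, 0.0236] [0.04, -0.0, -0.001]
[0.0001, 0.0067, 0.0233] [0.04, -0.0, -0.001]
[0.0001, 0.0076, 0.023] [0.04, -0.0, -0.001]
[0.0001, 0.0086, 0.0227] [0.04, -0.0, -0.001]
```

{"name": "play_rows", "arguments": {"commands": [1,0,0.001,0.034,0.06,0,0,1,0,0.002,0.034,0.06,0,0,1,0,0.004,0.034,0.06,0,0,1,0,0.006,0.034,0.06,0,0,1,0,0.008,0.033,0.06,0,0,1,0,0.008,0.03,0.05,0,0,1,0,0.005,0.015,0.01,0,0,1,0,0,0.003,0,0,0,1,0,0,0,0,0,0,1,0,0,0,0,0,0]}}

```text
t: 2.07
tool_pos: [0.5664, 0.1043, 0.2322]
tcp_rot: [[0.008, 0.968, 0.252], [0.006, 0.252, -0.968], [-1.0, 0.009, -0.004]]
contact_force: [-0.6, 0.2, 0.0]
gripper_width: 0.997
```

```bash
python3 - <<'E'
from h import *
o=get_obs();im=get_image("wrist");print(o["tool_pos"],yaw(o["tcp_rot"]),o["qpos"])
cv2.imwrite("pics/w1.png",im["pixels"]);c=cam(im,o)
a=np.radians(16.1);X=np.array([np.cos(a),np.sin(a),0]);Y=np.array([-np.sin(a),np.cos(a),0]);C=np.array([.5694,.1251,0])
for u,v in ((65,128),(-65,128),(65,-62),(-65,-62)): print(u,v,proj(c,C+X*u/1e3+Y*v/1e3+[0,0,.008]).round(1))
E
```

```text
[0.56644873 0.10428343 0.23218735] 14.586041696244681 [ 0.15874575  0.34691717  1.74541699  0.00588374  1.04084575 -0.09880037]
65 128 [[324.1  16.6]]
-65 128 [[194.8  20.2]]
65 -62 [[319.4 197.2]]
-65 -62 [[208.1 200.5]]
```

View pics/w1.png

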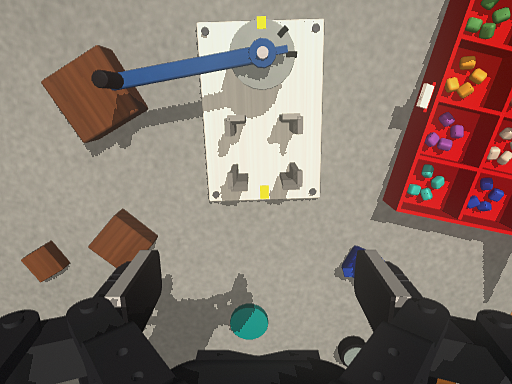

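```bash
python3 - <<'E'
from h import *
from scipy.optimize import least_squares
o=get_obs();im=get_image("wrist");c=cam(im,o)
crop(im,(180,5,340,215),2.8,"pics/w1c.png")
g=cv2.cvtColor(im["pixels"],cv2.COLOR_BGR2GRAY)
# edge points by scanning across predicted edges
a0=np.radians(16.1);p0=np.array([.5694,.1251,a0])
cor=[(65,128),(-65,128),(-65,-62),(65,-62)]
def pts(p,L,z=.008):
    L=np.array(L)/1e3;c_,s=np.cos(p[2]),np.sin(p[2])
    return np.c_[p[0]+c_*L[:,0]-s*L[:,1],p[1]+s*L[:,0]+c_*L[:,1],np.full(len(L),z)]
p=p0
gf=cv2.GaussianBlur(g,(0,0),1).astype(float)
for it in range(3):
    E=[];N=[];S=[]
    for i in range(4):
        A,B=np.array(cor[i],float),np.array(cor[(i+1)%4],float);n=np.array([(B-A)[1],-(B-A)[0]])/np.linalg.norm(B-A)
        if n@((A+B)/2-[0,33])<0:n=-n
        for t in np.linspace(.08,.92,30):
            q=A+t*(B-A);off=np.linspace(-7,7,57)
            w=pts(p,q+np.outer(off,n));u=proj(c,w).astype(np.float32)
            v=cv2.remap(gf.astype(np.float32),u[:,0].copy(),u[:,1].copy(),cv2.INTER_LINEAR).ravel()
            d=-np.gradient(v);k=d.argmax()
            if d[k]>1.5 and 3<k<53: E.append((i,*q,*n,off[k]))
    E=np.array(E);
    def f(x):
        # predicted line shift in jig coords
        dx,dy,da=x;q=E[:,1:3]+E[:,3:5]*E[:,5:6]
        R=np.array([[np.cos(da),-np.sin(da)],[np.sin(da),np.cos(da)]])
        r=(q-[dx,dy])@R; return ((r-E[:,1:3])*E[:,3:5]).sum(1)
    r=least_squares(f,[0,0,0],loss="soft_l1",f_scale=.5)
    dx,dy,da=r.x;m=pts(p,[[dx,dy]])[0];p=np.array([m[0],m[1],p[2]+da])
    print(p[:2].round(4),np.degrees(p[2]).round(2),len(E),[np.median(f(r.x)[E[:,0]==i]).round(2) for i in range(4)])
# heights: yellow notch etc
for n,px in dict(piv=(262,52),knob=(100,79)).items(): print(n,topl(c,px,.068 if n=="piv" else .102)[0].round(4))
print("pred pivot",pts(p,[[0,90]]),)
# pocket posts predicted
print(proj(c,pts(p,[(s*29,t*29) for s in(1,-1) for t in (1,-1)],.054)).round(1))
E
```

```text
[0.5699 0.1247] 16.23 116 [np.float64(-0.67), np.float64(-0.89), np.float64(-0.58), np.float64(-0.75)]
[0.5698 0.1247] 16.24 117 [np.float64(-0.79), np.float64(-0.91), np.float64(-0.7), np.float64(-0.72)]
[0.5699 0.1248] 16.27 116 [np.float64(-0.8), np.float64(-0.89), np.float64(-0.7), np.float64(-0.81)]
piv [0.5444 0.2115 0.068 ]
knob [0.4272 0.1565 0.102 ]
pred pivot [[0.54469823 0.21114491 0.008     ]]
[[293.9 122.3]
 [293.9 181.1]
 [233.3 124.2]
 [236.2 182.9]]
```

View pics/w1c.png

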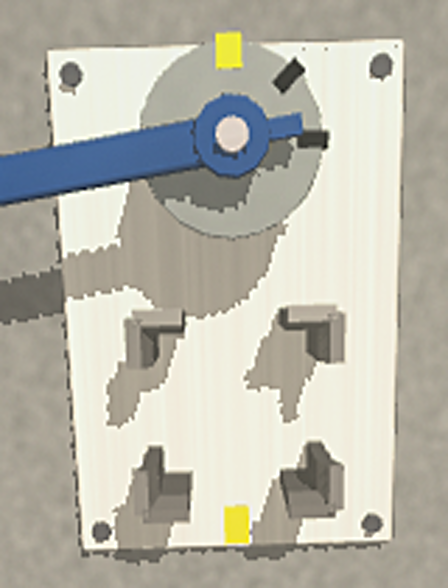

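```bash
python3 - <<'E'
from h import *
plan((0.438,-0.025,0.14),-27.1,8)
E
```

```text
dist/row mm 25.554250613051398 deg/row 5.220533566048365
[0.0113, -0.0197, 0.0117] [0.091, -0.001, -0.001]
[0.0113, -0.0185, 0.0135] [0.091, -0.001, -0.001]
[0.0114, -0.0172, 0.0151] [0.091, -0.001, -0.001]
[0.0114, -0.0158, 0.0166] [0.091, -0.001, -0.001]
[0.0114, -0.0142, 0.0179] [0.091, -0.001, -0.001]
[0.0114, -0.0125, 0.0191] [0.091, -0.001, -0.001]
[0.0115, -0.0107, 0.0202] [0.091, -0.001, -0.001]
[0.0115, -0.0088, 0.0211] [0.091, -0.001, -0.001]
```

{"name": "play_rows", "arguments": {"commands": [1,0.011,-0.02,0.012,0.091,-0.001,-0.001,1,0.011,-0.0185,0.0135,0.091,-0.001,-0.001,1,0.011,-0.017,0.015,0.091,-0.001,-0.001,1,0.011,-0.016,0.0165,0.091,-0.001,-0.001,1,0.011,-0.014,0.018,0.091,-0.001,-0.001,1,0.011,-0.0125,0.019,0.091,-0.001,-0.001,1,0.011,-0.011,0.02,0.091,-0.001,-0.001,1,0.011,-0.009,0.021,0.091,-0.001,-0.001,1,0,0,0,0,0,0,1,0,0,0,0,0,0]}}

```text
t: 3.0
tool_pos: [0.4288, -0.0163, 0.1412]
tcp_rot: [[0.003, 0.884, -0.467], [0.003, -0.467, -0.884], [-1.0, 0.001, -0.004]]
contact_force: [-0.2, -0.8, 0.4]
gripper_width: 0.998
```

```bash
cat >> h.py <<'E'
def fitsq(c,im,lo,hi,roi,z,name=None):
    b=blob(im,lo,hi,roi);P=topl(c,b.reshape(-1,2),z)[:,:2]
    r=cv2.minAreaRect((P*1000).astype(np.float32));return np.round(r[0],1),np.round(r[1],1),round(r[2],2),cv2.boundingRect(b)
E
python3 - <<'E'
from h import *
o=get_obs();im=get_image("wrist");print(o["tool_pos"],yaw(o["tcp_rot"]))
cv2.imwrite("pics/w2.png",im["pixels"]);c=cam(im,o)
print(fitsq(c,im,(0,80,20),(25,255,255),(165,100,350,300),.026))
E
```

```text
[ 0.42883138 -0.01631604  0.14120661] -27.82946696126649
(array([438.9, -22.9]), array([56.7, 53.4]), 62.04, (239, 156, 67, 68))
```

View pics/w2.png

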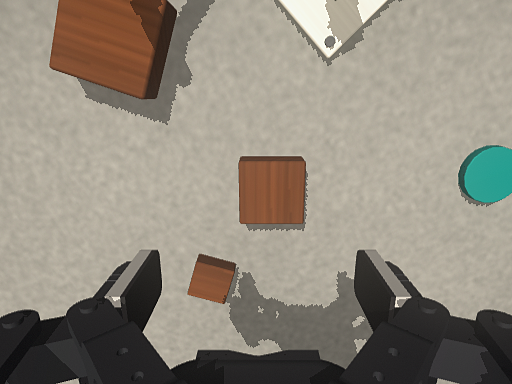

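```bash
python3 - <<'E'
from h import *
plan((0.4381,-0.0244,0.004),-27.96,6)
E
```

```text
dist/row mm 22.951217420529076 deg/row 0.04205502450586937
[0.0229, 0.002, 0.0006] [0.0, -0.001, -0.0]
[0.0229, 0.002, 0.0005] [0.0, -0.001, -0.0]
[0.0229, 0.002, 0.0005] [0.0, -0.001, -0.0]
[0.0229, 0.0021, 0.0005] [0.0, -0.001, -0.0]
[0.0229, 0.0021, 0.0005] [0.0, -0.001, -0.0]
[0.0229, 0.0021, 0.0005] [0.0, -0.001, -0.0]
```

{"name": "play_rows", "arguments": {"commands": [1,0.024,0.004,0.001,0,-0.003,0,1,0.024,0.004,0.001,0,-0.002,0,1,0.024,0.004,0.001,0,0,0,1,0.024,0,0,0,0,0,1,0.022,0,0,0,0,0,1,0.014,0,0,0,0,0,1,0.004,0,0,0,0,0,1,0,0,0,0,0,0,1,0,0,0,0,0,0,1,0,0,0,0,0,0]}}

```text
t: 3.88
tool_pos: [0.4548, -0.0166, 0.0061]
tcp_rot: [[0.023, 0.896, -0.444], [-0.002, -0.444, -0.896], [-1.0, 0.021, -0.008]]
contact_force: [-0.3, 0.3, -0.1]
gripper_width: 1.002
```

```bash
python3 - <<'E'
from h import *
o=get_obs();im=get_image("wrist")
cv2.imwrite("pics/w3.png",im["pixels"]);plan((0.4381,-0.0244,0.004),-27.96,1,o)
E
```

```text
dist/row mm 18.59956649008457 deg/row 2.0704773196724378
[0.0017, -0.0116, 0.0145] [0.028, -0.008, -0.021]
```

View pics/w3.png

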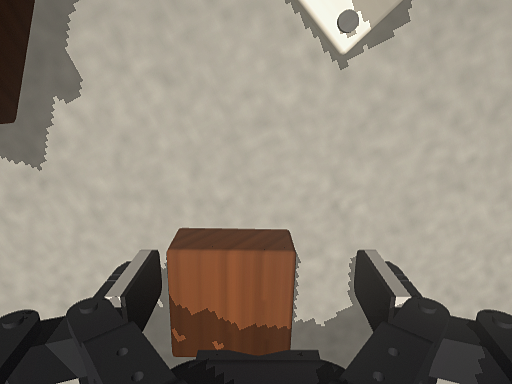

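{"name": "play_rows", "arguments": {"commands": [1,0,-0.003,0.003,0.01,-0.003,-0.007,1,0,-0.003,0.003,0.01,-0.003,-0.007,1,0,-0.003,0.003,0.008,-0.002,-0.007,1,0,-0.0025,0.003,0,0,0,1,0.001,0,0.0025,0,0,0,1,0,0,0,0,0,0,1,0,0,0,0,0,0,1,0,0,0,0,0,0,1,0,0,0,0,0,0,1,0,0,0,0,0,0]}}

```text
t: 4.77
tool_pos: [0.4381, -0.0256, 0.0082]
tcp_rot: [[0.004, 0.881, -0.472], [-0.0, -0.472, -0.881], [-1.0, 0.004, -0.002]]
contact_force: [0.9, 0.5, 0.7]
gripper_width: 0.999
```

```bash
python3 - <<'E'
from h import *
o=get_obs();im=get_image("wrist");print(o["tool_pos"])
cv2.imwrite("pics/w4.png",im["pixels"]);plan((0.4381,-0.0244,0.004),-27.96,1,o)
E
```

```text
[ 0.43808634 -0.02558242  0.00822403]
dist/row mm 4.386422747575379 deg/row 0.3372947152653224
[0.0042, -0.0006, -0.001] [-0.004, -0.002, -0.004]
```

View pics/w4.png

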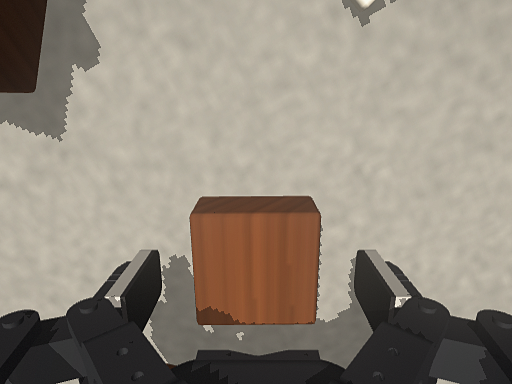

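```bash
python3 - <<'E'
from h import *
o=get_obs();im=get_image("wrist");c=cam(im,o)
P=topl(c,[(191,212),(320,212),(318,324),(196,324)],.026)
R=o["tcp_rot"];print(((P-o["tool_pos"])@R*1e3).round(1), ((P.mean(0)-o["tool_pos"])@R*1e3).round(1))
E
```

```text
[[-17.8 -26.4 -27.7]
 [-17.6  25.5 -27.5]
 [-17.7  27.4  25.8]
 [-17.9 -27.3  25.5]] [-17.8  -0.2  -0.9]
```

{"name": "play_rows", "arguments": {"commands": [1,0.0025,0,-0.0005,0,0,0,1,0.0025,0,-0.0005,0,0,0,1,0,0,0,0,0,0,-0.2,0,0,0,0,0,0,-0.5,0,0,0,0,0,0,-0.5,0,0,0,0,0,0,-0.5,0,0,0,0,0,0,-0.5,0,0,0,0,0,0,-0.5,0,0,0,0,0,0,-0.5,0,0,0,0,0,0], "force": 40}}

```text
t: 5.7
tool_pos: [0.4387, -0.0243, 0.0026]
tcp_rot: [[0.004, 0.882, -0.472], [0.0, -0.472, -0.882], [-1.0, 0.004, -0.002]]
contact_force: [0.7, -0.6, -0.6]
gripper_width: 0.622
```

```bash
python3 - <<'E'
from h import *
o=get_obs();im=get_image("wrist");print(o["tool_pos"],o["gripper_width"],o["contact_force"],yaw(o["tcp_rot"]))
cv2.imwrite("pics/w5.png",im["pixels"]);plan((0.4381,-0.0244,0.004),-27.96,1,o)
E
```

```text
[ 0.438714   -0.0243258   0.00264352] 0.6216479669581672 [ 0.67169483 -0.62968682 -0.59891694] -28.148023360681893
dist/row mm 1.4908182840836772 deg/row 0.3023666262368688
[-0.0014, -0.0005, 0.0004] [-0.003, -0.002, -0.004]
```

View pics/w5.png

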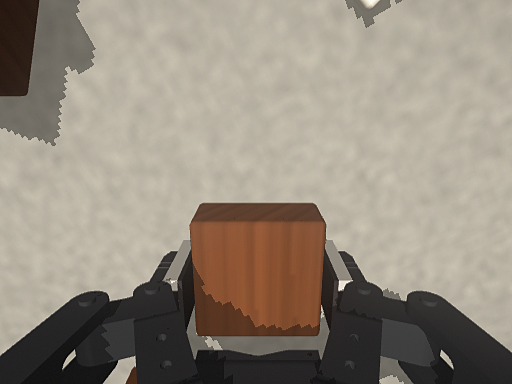

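```bash
python3 - <<'E'
from h import *
o=get_obs();im=get_image("wrist");c=cam(im,o)
P=topl(c,[(191,222),(325,222),(320,335),(196,335)],.026)
R=o["tcp_rot"];print(((P-o["tool_pos"])@R*1e3).round(1), ((P.mean(0)-o["tool_pos"])@R*1e3).round(1))
p=np.array([.4387,-.0243,.08]);o2=dict(o);
plan(p,-28.1,4,o2)
o2["tool_pos"]=p;plan((.5699,.1248,.1),16.27,14,o2)
E
```

```text
[[-23.4 -25.5 -25.6]
 [-23.2  26.6 -25.4]
 [-23.3  27.4  27.1]
 [-23.5 -26.4  26.8]] [-23.4   0.5   0.7]
dist/row mm 19.344317945270948 deg/row 0.05971788616943816
[-0.0193, 0.0001, -0.0] [-0.0, -0.0, -0.001]
[-0.0193, 0.0001, -0.0] [-0.0, -0.0, -0.001]
[-0.0193, 0.0, -0.0] [-0.0, -0.0, -0.001]
[-0.0193, 0.0, -0.0] [-0.0, -0.0, -0.001]
dist/row mm 14.257874659146022 deg/row 3.172657188899609
[-0.0014, 0.0032, -0.0138] [-0.055, -0.0, -0.0]
[-0.0014, 0.004, -0.0136] [-0.055, -0.0, -0.0]
[-0.0014, 0.0048, -0.0134] [-0.055, -0.0, -0.0]
[-0.0014, 0.0055, -0.0131] [-0.055, -0.0, -0.0]
[-0.0014, 0.0062, -0.0128] [-0.055, -0.0, -0.0]
[-0.0014, 0.0069, -0.0124] [-0.055, -0.0, -0.0]
[-0.0014, 0.0076, -0.012] [-0.055, -0.0, -0.0]
[-0.0014, 0.0082, -0.0116] [-0.055, -0.0, -0.0]
[-0.0014, 0.0088, -0.0111] [-0.055, -0.0, -0.0]
[-0.0014, 0.0094, -0.0106] [-0.055, -0.0, -0.0]
[-0.0014, 0.01, -0.01] [-0.055, -0.0, -0.0]
[-0.0014, 0.0106, -0.0095] [-0.055, -0.0, -0.0]
[-0.0014, 0.0111, -0.0089] [-0.055, -0.0, -0.0]
[-0.0014, 0.0115, -0.0082] [-0.055, -0.0, -0.0]
```

{"name": "play_rows", "arguments": {"commands": [-0.5,-0.012,0,0,0,0,0,-0.5,-0.019,0,0,0,0,0,-0.5,-0.019,0,0,0,0,0,-0.5,-0.019,0,0,0,0,0,-0.5,-0.01,0.003,-0.014,-0.055,0,0,-0.5,-0.006,0.004,-0.0135,-0.055,0,0,-0.5,-0.003,0.005,-0.0135,-0.055,0,0,-0.5,-0.002,0.0055,-0.013,-0.055,0,0,-0.5,-0.002,0.006,-0.013,-0.055,0,0,-0.5,-0.002,0.007,-0.0125,-0.055,0,0]}}

```text
t: 6.63
tool_pos: [0.4924, 0.0412, 0.1002]
tcp_rot: [[-0.002, 0.989, -0.151], [0.001, -0.151, -0.989], [-1.0, -0.002, -0.0]]
contact_force: [-0.3, -0.6, -1.2]
gripper_width: 0.622
```

```bash
python3 - <<'E'
from h import *
o=get_obs();print(o["gripper_width"])
plan((.5699,.1248,.1),16.27,8,o)
E
```

```text
0.6216918066216202
dist/row mm 14.244380954052072 deg/row 3.119476402021671
[0.0, 0.008, -0.0118] [-0.054, -0.0, 0.0]
[0.0, 0.0086, -0.0113] [-0.054, -0.0, 0.0]
[0.0, 0.0092, -0.0108] [-0.054, -0.0, 0.0]
[0.0, 0.0098, -0.0103] [-0.054, -0.0, 0.0]
[0.0, 0.0104, -0.0098] [-0.054, -0.0, 0.0]
[0.0, 0.0109, -0.0092] [-0.054, -0.0, 0.0]
[0.0, 0.0114, -0.0086] [-0.054, -0.0, 0.0]
[0.0, 0.0118, -0.008] [-0.054, -0.0, 0.0]
```

{"name": "play_rows", "arguments": {"commands": [-0.5,0,0.008,-0.012,-0.054,0,0,-0.5,0,0.0085,-0.0115,-0.054,0,0,-0.5,0,0.009,-0.011,-0.054,0,0,-0.5,0,0.01,-0.0105,-0.054,0,0,-0.5,0,0.0105,-0.01,-0.054,0,0,-0.5,0,0.011,-0.009,-0.054,0,0,-0.5,0,0.009,-0.007,-0.045,0,0,-0.5,0,0.005,-0.004,-0.025,0,0,-0.5,0,0,0,0,0,0,-0.5,0,0,0,0,0,0]}}

```text
t: 7.47
tool_pos: [0.5647, 0.1246, 0.0994]
tcp_rot: [[-0.003, 0.965, 0.264], [0.001, 0.264, -0.965], [-1.0, -0.003, -0.001]]
contact_force: [-0.5, -0.1, -0.1]
gripper_width: 0.623
```

```bash
python3 - <<'E'
from h import *
o=get_obs();im=get_image("wrist");print(o["tool_pos"],o["gripper_width"],yaw(o["tcp_rot"]))
cv2.imwrite("pics/w6.png",im["pixels"])
plan((.5699,.1248,.075),16.27,1,o)
E
```

```text
[0.56467009 0.12463445 0.09944004] 0.6225322188708027 15.280585295003036
dist/row mm 24.993898296536308 deg/row 1.003536792868441
[0.0244, 0.0052, 0.0012] [-0.017, -0.001, 0.003]
```

View pics/w6.png

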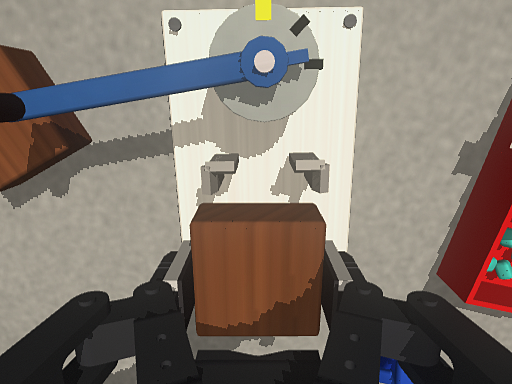

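```bash
python3 - <<'E'
from h import *
plan((.5692,.1253,.06),16.27,5)
E
```

```text
dist/row mm 7.94434776085205 deg/row 0.2035633664815093
[0.0079, 0.001, 0.0001] [-0.004, -0.0, 0.001]
[0.0079, 0.001, 0.0001] [-0.004, -0.0, 0.001]
[0.0079, 0.0009, 0.0001] [-0.004, -0.0, 0.001]
[0.0079, 0.0009, 0.0001] [-0.004, -0.0, 0.001]
[0.0079, 0.0009, 0.0001] [-0.004, -0.0, 0.001]
```

{"name": "play_rows", "arguments": {"commands": [-0.5,0,0.002,0,-0.008,0,0.001,-0.5,0.007,0.002,0,-0.008,0,0.001,-0.5,0.01,0.001,0,0,0,0.001,-0.5,0.01,0,0,0,0,0,-0.5,0.008,0,0,0,0,0,-0.5,0.004,0,0,0,0,0,-0.5,0,0,0,0,0,0,-0.5,0,0,0,0,0,0,-0.5,0,0,0,0,0,0,-0.5,0,0,0,0,0,0]}}

```text
t: 8.35
tool_pos: [0.5666, 0.1234, 0.0543]
tcp_rot: [[-0.005, 0.961, 0.276], [0.0, 0.276, -0.961], [-1.0, -0.005, -0.002]]
contact_force: [1.2, -0.8, -1.2]
gripper_width: 0.625
```

```bash
python3 - <<'E'
from h import *
o=get_obs();im=get_image("wrist");print(o["tool_pos"],o["gripper_width"],yaw(o["tcp_rot"]))
cv2.imwrite("pics/w7.png",im["pixels"])
plan((.5692,.1253,.06),16.27,1,o)
c=cam(im,o);P=topl(c,(263,40),.068);print(P)
E
```

```text
[0.56656201 0.12335706 0.05434594] 0.6249866865792717 15.997876131514388
dist/row mm 6.5347028266180525 deg/row 0.3926347992914782
[-0.0057, 0.003, -0.0011] [-0.005, -0.002, 0.005]
[[0.54352638 0.21185966 0.068     ]]
```

View pics/w7.png

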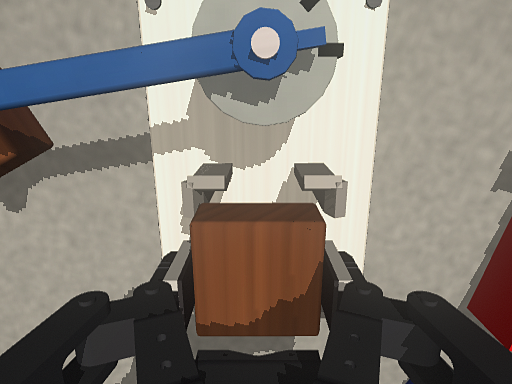

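{"name": "play_rows", "arguments": {"commands": [-0.5,-0.002,0.0015,-0.0005,-0.003,-0.001,0.003,-0.5,-0.002,0.0015,-0.0005,-0.002,-0.001,0.002,-0.5,0,0,0,0,0,0,-0.5,0,0,0,0,0,0,-0.5,0,0,0,0,0,0,-0.5,0,0,0,0,0,0,-0.5,0,0,0,0,0,0,-0.5,0,0,0,0,0,0,-0.5,0,0,0,0,0,0,-0.5,0,0,0,0,0,0]}}

```text
t: 9.23
tool_pos: [0.5708, 0.1258, 0.0607]
tcp_rot: [[0.005, 0.96, 0.281], [0.0, 0.281, -0.96], [-1.0, 0.005, 0.001]]
contact_force: [0.5, 0.4, -0.3]
gripper_width: 0.625
```

```bash
python3 - <<'E'
from h import *
o=get_obs();im=get_image("wrist");print(o["tool_pos"],o["gripper_width"],yaw(o["tcp_rot"]),o["contact_force"])
cv2.imwrite("pics/w8.png",im["pixels"])
plan((.5692,.1253,.0106),16.27,1,o)
c=cam(im,o)
a=np.radians(16.27);X=np.array([np.cos(a),np.sin(a),0]);Y=np.array([-np.sin(a),np.cos(a),0]);C=np.array([.5699,.1248,0])
img=im["pixels"].copy()
def dr(L,z,col):
    q=proj(c,[C+X*u/1e3+Y*v/1e3+[0,0,z] for u,v in L]);cv2.polylines(img,[q.round().astype(int)],True,col,1)
dr([(29,29),(-29,29),(-29,-29),(29,-29)],.054,(0,0,255))
dr([(65,128),(-65,128),(-65,-62),(65,-62)],.008,(0,255,0))
t=np.linspace(0,6.28,40);dr([(30*np.cos(k),90+30*np.sin(k)) for k in t],.054,(255,0,255))
cv2.imwrite("pics/w8d.png",img)
E
```

```text
[0.57076158 0.12577473 0.0607358 ] 0.6248744991264127 16.33180221947603 [ 0.47241401  0.42504329 -0.30603223]
dist/row mm 50.16236341264637 deg/row 0.27296362390267037
[0.0501, -0.0019, -0.0] [0.001, 0.001, -0.005]
```

View pics/w8d.png

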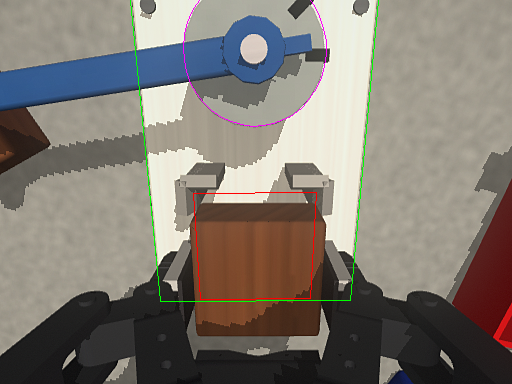

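{"name": "play_rows", "arguments": {"commands": [-0.5,0,-0.0005,0,0,0,-0.002,-0.5,0.003,-0.0005,0,0,0,-0.001,-0.5,0.006,-0.0003,0,0,0,0,-0.5,0.006,0,0,0,0,0,-0.5,0.004,0,0,0,0,0,-0.5,0.002,0,0,0,0,0,-0.5,0.001,0,0,0,0,0,-0.5,0,0,0,0,0,0,-0.5,0,0,0,0,0,0,-0.5,0,0,0,0,0,0]}}

```text
t: 10.12
tool_pos: [0.5686, 0.1251, 0.0351]
tcp_rot: [[-0.001, 0.96, 0.281], [-0.001, 0.281, -0.96], [-1.0, -0.001, 0.001]]
contact_force: [-0.6, -0.1, -0.4]
gripper_width: 0.625
```

```bash
python3 - <<'E'
from h import *
o=get_obs();print(o["tool_pos"],o["gripper_width"],yaw(o["tcp_rot"]),o["contact_force"])
plan((.5692,.1253,.0106),16.27,1,o)
E
```

```text
[0.56863676 0.12514187 0.03510323] 0.625190405301911 16.32688938607139 [-0.61587876 -0.13843486 -0.4227059 ]
dist/row mm 24.51020815992884 deg/row 0.09118036667206655
[0.0245, 0.0006, -0.0] [0.001, 0.001, 0.001]
```

Block is inside the posts with no contact force; continuing down.

{"name": "play_rows", "arguments": {"commands": [-0.5,0.002,0.0003,0,0,0,0.001,-0.5,0.004,0.0003,0,0,0,0,-0.5,0.005,0,0,0,0,0,-0.5,0.004,0.0003,0,0,0,0,-0.5,0.003,0,0,0,0,0,-0.5,0.002,0,0,0,0,0,-0.5,0.001,0,0,0,0,0,-0.5,0.001,0,0,0,0,0,-0.5,0,0,0,0,0,0,-0.5,0,0,0,0,0,0]}}

```text
t: 10.95
tool_pos: [0.57, 0.1255, 0.0109]
tcp_rot: [[0.001, 0.96, 0.281], [-0.001, 0.281, -0.96], [-1.0, 0.001, 0.001]]
contact_force: [0.4, -0.3, -0.7]
gripper_width: 0.624
```

```bash
python3 - <<'E'
from h import *
o=get_obs();print(o["tool_pos"],o["gripper_width"],yaw(o["tcp_rot"]),o["contact_force"])
plan((.5692,.1253,.0106),16.27,1,o)
E
```

```text
[0.56996398 0.1255057  0.01091997] 0.6242668701615622 16.32853564362253 [ 0.35819839 -0.33387986 -0.72751025]
dist/row mm 0.8534374875471517 deg/row 0.0909954947226919
[0.0003, -0.0008, -0.0] [0.001, 0.001, -0.001]
```

{"name": "play_rows", "arguments": {"commands": [-0.5,0.0005,-0.0004,0,0,0,0,-0.5,0,0,0,0,0,0,0.6,0,0,0,0,0,0,0.6,0,0,0,0,0,0,0.6,0,0,0,0,0,0,0.6,0,0,0,0,0,0,0.6,0,0,0,0,0,0,0.6,0,0,0,0,0,0,0.6,-0.003,0,0,0,0,0,0.6,-0.008,0,0,0,0,0]}}

```text
t: 11.78
tool_pos: [0.5693, 0.1253, 0.0217]
tcp_rot: [[0.001, 0.96, 0.281], [-0.001, 0.281, -0.96], [-1.0, 0.0, 0.001]]
contact_force: [-0.2, 0.2, -0.3]
gripper_width: 0.804
```

```bash
python3 - <<'E'
from h import *
o=get_obs();print(o["tool_pos"],o["gripper_width"],yaw(o["tcp_rot"]),o["contact_force"])
o["tool_pos"]=np.array([.5696,.1253,.12])
plan((.476,-.252,.12),18.5,14,o)
E
```

```text
[0.56930219 0.12530134 0.02168005] 0.8036409430078096 16.327225028322715 [-0.18346951  0.21649663 -0.26719017]
dist/row mm 27.76690972200911 deg/row 0.15524291763228465
[0.0, -0.014, 0.024] [-0.003, 0.0, -0.0]
[0.0, -0.0141, 0.0239] [-0.003, 0.0, -0.0]
[0.0, -0.0141, 0.0239] [-0.003, 0.0, -0.0]
[0.0, -0.0142, 0.0239] [-0.003, 0.0, -0.0]
[0.0, -0.0143, 0.0238] [-0.003, 0.0, -0.0]
[0.0, -0.0143, 0.0238] [-0.003, 0.0, -0.0]
[0.0, -0.0144, 0.0238] [-0.003, 0.0, -0.0]
[0.0, -0.0144, 0.0237] [-0.003, 0.0, -0.0]
[0.0, -0.0145, 0.0237] [-0.003, 0.0, -0.0]
[0.0, -0.0146, 0.0236] [-0.003, 0.0, -0.0]
[0.0, -0.0146, 0.0236] [-0.003, 0.0, -0.0]
[0.0, -0.0147, 0.0236] [-0.003, 0.0, -0.0]
[0.0, -0.0148, 0.0235] [-0.003, 0.0, -0.0]
[0.0, -0.0148, 0.0235] [-0.003, 0.0, -0.0]
```

{"name": "play_rows", "arguments": {"commands": [0.6,-0.01,0,0,0,0,0,0.6,-0.018,0,0,0,0,0,0.6,-0.022,0,0,0,0,0,0.6,-0.022,0,0,0,0,0,1,-0.018,-0.005,0.008,0,0,0,1,-0.008,-0.01,0.016,-0.003,0,0,1,0,-0.014,0.024,-0.003,0,0,1,0,-0.014,0.024,-0.003,0,0,1,0,-0.0143,0.024,-0.003,0,0,1,0,-0.0143,0.024,-0.003,0,0]}}

```text
t: 12.62
tool_pos: [0.5387, -0.0096, 0.1367]
tcp_rot: [[0.015, 0.953, 0.304], [0.001, 0.304, -0.953], [-1.0, 0.014, 0.004]]
contact_force: [0.7, -0.8, 0.6]
gripper_width: 1.001
```

```bash
python3 - <<'E'
from h import *
o=get_obs();im=get_image("wrist")
print(o["tool_pos"],yaw(o["tcp_rot"]))
cv2.imwrite("pics/w9.png",im["pixels"])
plan((.476,-.252,.12),18.5,9,o)
E
```

```text
[ 0.53868865 -0.00959296  0.13666424] 17.693580107874634
dist/row mm 27.881746592365644 deg/row 0.130544012771391
[0.0017, -0.0148, 0.0235] [-0.002, 0.0, -0.002]
[0.0017, -0.0149, 0.0235] [-0.002, 0.0, -0.002]
[0.0018, -0.0149, 0.0235] [-0.002, 0.0, -0.002]
[0.0018, -0.0149, 0.0235] [-0.002, 0.0, -0.002]
[0.0018, -0.015, 0.0234] [-0.002, 0.0, -0.002]
[0.0018, -0.015, 0.0234] [-0.002, 0.0, -0.002]
[0.0018, -0.0151, 0.0234] [-0.002, 0.0, -0.002]
[0.0018, -0.0151, 0.0234] [-0.002, 0.0, -0.002]
[0.0018, -0.0151, 0.0234] [-0.002, 0.0, -0.002]
```

View pics/w9.png

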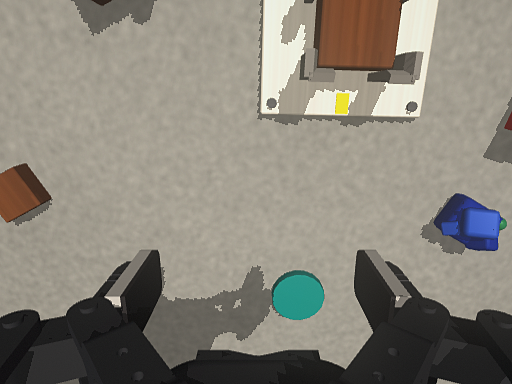

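{"name": "play_rows", "arguments": {"commands": [1,0.001,-0.0148,0.0235,-0.002,0,-0.002,1,0.002,-0.015,0.0235,-0.002,0,-0.002,1,0.002,-0.015,0.0235,-0.002,0,-0.002,1,0.002,-0.015,0.0235,-0.002,0,-0.002,1,0.002,-0.015,0.0235,-0.002,0,-0.002,1,0.002,-0.015,0.0235,-0.002,0,-0.002,1,0.002,-0.013,0.02,0,0,-0.002,1,0.001,-0.008,0.012,0,0,0,1,0,-0.003,0.005,0,0,0,1,0,0,0,0,0,0]}}

```text
t: 13.5
tool_pos: [0.483, -0.2302, 0.1337]
tcp_rot: [[0.013, 0.95, 0.312], [-0.009, 0.312, -0.95], [-1.0, 0.009, 0.013]]
contact_force: [-0.1, 0.2, 0.0]
gripper_width: 1.001
```

```bash
python3 - <<'E'
from h import *
o=get_obs();im=get_image("wrist")
print(o["tool_pos"],yaw(o["tcp_rot"]))
cv2.imwrite("pics/w10.png",im["pixels"]);c=cam(im,o)
print(fitsq(c,im,(0,0,185),(180,40,255),(165,60,350,300),.012))
plan((.476,-.252,.12),18.5,9,o)
E
```

```text
[ 0.48303299 -0.2302191   0.13370374] 18.159837979097595
(array([ 476.4, -252.8]), array([53.2, 53.1]), 17.92, (208, 176, 64, 60))
dist/row mm 2.9641128643503967 deg/row 0.10786432476038585
[0.0015, -0.0015, 0.002] [-0.001, 0.001, -0.001]
[0.0015, -0.0015, 0.002] [-0.001, 0.001, -0.001]
[0.0015, -0.0015, 0.002] [-0.001, 0.001, -0.001]
[0.0015, -0.0015, 0.002] [-0.001, 0.001, -0.001]
[0.0015, -0.0015, 0.002] [-0.001, 0.001, -0.001]
[0.0015, -0.0015, 0.002] [-0.001, 0.001, -0.001]
[0.0015, -0.0015, 0.002] [-0.001, 0.001, -0.001]
[0.0015, -0.0015, 0.002] [-0.001, 0.001, -0.001]
[0.0015, -0.0015, 0.002] [-0.001, 0.001, -0.001]
```

View pics/w10.png

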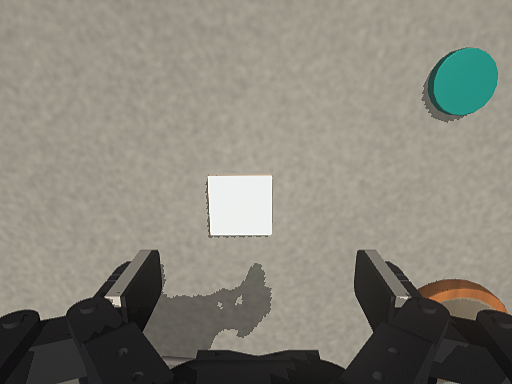

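```bash
python3 - <<'E'
from h import *
o=get_obs();im=get_image("wrist");c=cam(im,o);print(topl(c,[(418,292),(505,300)],.01).round(3),topl(cam(get_image("top")),[(354,130)],.01))
plan((.4764,-.2528,.03),17.92,6,o)
E
```

```text
[[ 0.661 -0.283  0.01 ]
 [ 0.744 -0.266  0.01 ]] [[ 0.7031174  -0.31173467  0.01      ]]
dist/row mm 17.755500409778282 deg/row 0.15824264180654465
[0.0173, -0.0025, 0.0031] [0.001, 0.002, -0.002]
[0.0173, -0.0024, 0.0031] [0.001, 0.002, -0.002]
[0.0173, -0.0024, 0.0032] [0.001, 0.002, -0.002]
[0.0173, -0.0024, 0.0032] [0.001, 0.002, -0.002]
[0.0173, -0.0023, 0.0032] [0.001, 0.002, -0.002]
[0.0173, -0.0023, 0.0033] [0.001, 0.002, -0.002]
```

{"name": "play_rows", "arguments": {"commands": [1,0.008,-0.002,0.003,0,0.003,-0.003,1,0.015,-0.003,0.004,0,0.003,-0.003,1,0.017,-0.003,0.004,0,0.003,-0.003,1,0.017,-0.003,0.003,0,0.002,0,1,0.017,-0.002,0.002,0,0,0,1,0.012,-0.001,0.001,0,0,0,1,0.007,0,0,0,0,0,1,0.003,0,0,0,0,0,1,0,0,0,0,0,0,1,0,0,0,0,0,0]}}

```text
t: 14.48
tool_pos: [0.4789, -0.2425, 0.0313]
tcp_rot: [[-0.0, 0.945, 0.326], [0.001, 0.326, -0.945], [-1.0, -0.0, -0.001]]
contact_force: [0.2, -0.6, 0.0]
gripper_width: 0.999
```

```bash
python3 - <<'E'
from h import *
o=get_obs();im=get_image("wrist")
print(o["tool_pos"],yaw(o["tcp_rot"]))
cv2.imwrite("pics/w11.png",im["pixels"]);c=cam(im,o)
print(fitsq(c,im,(0,0,185),(180,40,255),(165,60,350,345),.012))
plan((.4764,-.2528,.002),17.9,1,o)
E
```

```text
[ 0.47888537 -0.2424831   0.03130532] 19.03723550177785
(array([ 476.1, -252.5]), array([53.2, 53.4]), 18.29, (196, 204, 102, 91))
dist/row mm 31.16756632926605 deg/row 1.1378625299345813
[0.0293, -0.0057, 0.009] [0.02, -0.001, 0.0]
```

View pics/w11.png

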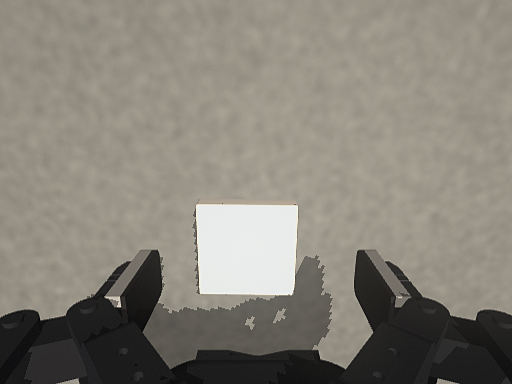

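{"name": "play_rows", "arguments": {"commands": [1,0.002,-0.001,0.0015,0.008,0,0,1,0.005,-0.0015,0.0025,0.006,0,0,1,0.006,-0.0015,0.002,0,0,0,1,0.005,-0.001,0.0015,0,0,0,1,0.004,-0.0005,0.001,0,0,0,1,0.002,0,0.0005,0,0,0,1,0.001,0,0,0,0,0,1,0,0,0,0,0,0,1,0,0,0,0,0,0,1,0,0,0,0,0,0]}}

```text
t: 15.37
tool_pos: [0.478, -0.2549, 0.006]
tcp_rot: [[0.004, 0.95, 0.311], [-0.002, 0.311, -0.95], [-1.0, 0.003, 0.003]]
contact_force: [-0.1, 0.8, 0.2]
gripper_width: 1.006
```

```bash
python3 - <<'E'
from h import *
o=get_obs();im=get_image("wrist")
print(o["tool_pos"],yaw(o["tcp_rot"]))
c=cam(im,o)
r=fitsq(c,im,(0,0,185),(180,40,255),(165,60,350,375),.012);print(r)
print((np.array([*r[0]/1e3,.012])-o["tool_pos"])@o["tcp_rot"])
plan((.4762,-.2526,.002),18.1,1,o)
E
```

```text
[ 0.47797117 -0.2549342   0.00604342] 18.12945490428307
(array([ 476.1, -252.4]), array([53.1, 53.1]), 18.26, (194, 198, 122, 106))
[-0.00596804 -0.0009707  -0.00297398]
dist/row mm 4.993470849328653 deg/row 0.24471120808229635
[0.004, -0.001, -0.0028] [0.001, 0.003, -0.003]
```

{"name": "play_rows", "arguments": {"commands": [1,0.0012,-0.0003,-0.0009,0,0.001,-0.001,1,0.0012,-0.0003,-0.0009,0,0.001,-0.001,1,0.001,-0.0002,-0.0006,0,0,0,1,0.0003,0,-0.0002,0,0,0,1,0,0,0,0,0,0,1,0,0,0,0,0,0,1,0,0,0,0,0,0,1,0,0,0,0,0,0,1,0,0,0,0,0,0,1,0,0,0,0,0,0]}}

```text
t: 16.25
tool_pos: [0.4767, -0.2524, 0.0026]
tcp_rot: [[0.002, 0.95, 0.312], [-0.001, 0.312, -0.95], [-1.0, 0.002, 0.001]]
contact_force: [-1.0, -0.0, 0.3]
gripper_width: 1.002
```

```bash
python3 - <<'E'
from h import *
o=get_obs();im=get_image("wrist")
print(o["tool_pos"],yaw(o["tcp_rot"]),o["contact_force"])
c=cam(im,o);cv2.imwrite("pics/w12.png",im["pixels"])
r=fitsq(c,im,(0,0,185),(180,40,255),(165,60,350,375),.012);print(r)
print((np.array([*r[0]/1e3,.012])-o["tool_pos"])@o["tcp_rot"])
plan((.4762,-.2526,.002),18.1,1,o)
E
```

```text
[ 0.47673369 -0.25235685  0.00263705] 18.16609341726764 [-0.98021023 -0.02942694  0.26169553]
(array([ 476.1, -252.5]), array([53.1, 53.2]), 18.24, (194, 207, 124, 107))
[-9.36415651e-03 -6.30201260e-04 -4.80723744e-05]
dist/row mm 0.8658964372606881 deg/row 0.14627772437557557
[0.0006, -0.0006, 0.0001] [0.001, 0.001, -0.002]
```

View pics/w12.png

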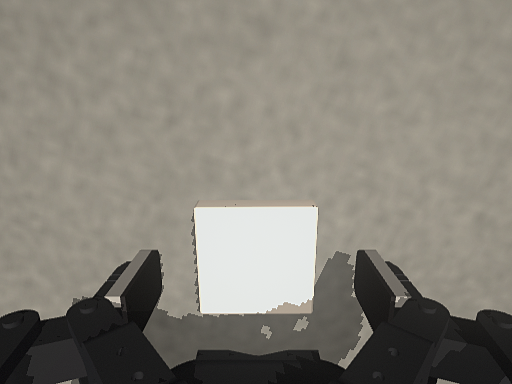

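{"name": "play_rows", "arguments": {"commands": [1,0.0008,-0.0003,0,0,0,0,1,0,0,0,0,0,0,-0.2,0,0,0,0,0,0,-0.5,0,0,0,0,0,0,-0.5,0,0,0,0,0,0,-0.5,0,0,0,0,0,0,-0.5,0,0,0,0,0,0,-0.5,0,0,0,0,0,0,-0.5,0,0,0,0,0,0,-0.5,0,0,0,0,0,0]}}

```text
t: 17.13
tool_pos: [0.4766, -0.2526, 0.0021]
tcp_rot: [[0.002, 0.95, 0.312], [-0.001, 0.312, -0.95], [-1.0, 0.002, 0.002]]
contact_force: [-1.5, 0.9, 1.5]
gripper_width: 0.618
```

```bash
python3 - <<'E'
from h import *
o=get_obs();im=get_image("wrist")
print(o["tool_pos"],yaw(o["tcp_rot"]),o["contact_force"],o["gripper_width"])
c=cam(im,o);cv2.imwrite("pics/w13.png",im["pixels"])
r=fitsq(c,im,(0,0,185),(180,40,255),(165,60,350,375),.012);print(r)
print((np.array([*r[0]/1e3,.012])-o["tool_pos"])@o["tcp_rot"])
p=np.array([o["tool_pos"][0],o["tool_pos"][1],.11]);o["tool_pos"]=p;plan((.5692,.1253,.11),16.27,14,o)
E
```

```text
[ 0.47655377 -0.25257136  0.00214125] 18.158081378182235 [-1.49961078  0.85552006  1.50366075] 0.6184638088817934
(array([ 476.5, -252.3]), array([53.1, 52.9]), 18.01, (196, 207, 124, 107))
[-9.85910605e-03  5.34831212e-05 -2.58143726e-04]
dist/row mm 27.79022064933599 deg/row 0.13528411515532932
[-0.0, 0.0147, -0.0236] [0.002, 0.0, -0.0]
[-0.0, 0.0146, -0.0236] [0.002, 0.0, -0.0]
[-0.0, 0.0146, -0.0237] [0.002, 0.0, -0.0]
[-0.0, 0.0145, -0.0237] [0.002, 0.0, -0.0]
[-0.0, 0.0145, -0.0237] [0.002, 0.0, -0.0]
[-0.0, 0.0144, -0.0238] [0.002, 0.0, -0.0]
[-0.0, 0.0144, -0.0238] [0.002, 0.0, -0.0]
[-0.0, 0.0143, -0.0238] [0.002, 0.0, -0.0]
[-0.0, 0.0143, -0.0239] [0.002, 0.0, -0.0]
[-0.0, 0.0142, -0.0239] [0.002, 0.0, -0.0]
[-0.0, 0.0141, -0.0239] [0.002, 0.0, -0.0]
[-0.0, 0.0141, -0.024] [0.002, 0.0, -0.0]
[-0.0, 0.014, -0.024] [0.002, 0.0, -0.0]
[-0.0, 0.014, -0.024] [0.002, 0.0, -0.0]
```

View pics/w13.png

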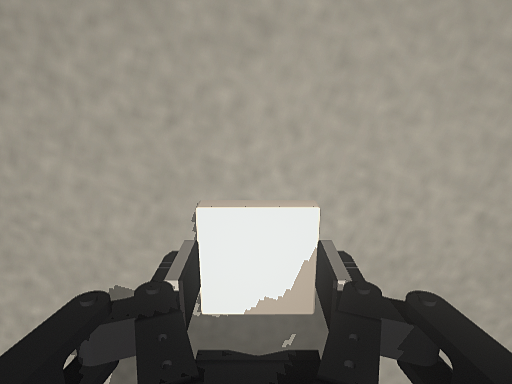

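{"name": "play_rows", "arguments": {"commands": [-0.5,-0.006,0,0,0,0,0,-0.5,-0.014,0,0,0,0,0,-0.5,-0.02,0,0,0,0,0,-0.5,-0.02,0.005,-0.008,0,0,0,-0.5,-0.016,0.01,-0.016,0.002,0,0,-0.5,-0.008,0.0146,-0.0237,0.002,0,0,-0.5,-0.002,0.0146,-0.0237,0.002,0,0,-0.5,0,0.0145,-0.0237,0.002,0,0,-0.5,0,0.0145,-0.0237,0.002,0,0,-0.5,0,0.0144,-0.0238,0.002,0,0]}}

```text
t: 18.02
tool_pos: [0.5172, -0.0886, 0.0955]
tcp_rot: [[0.005, 0.957, 0.291], [-0.001, 0.291, -0.957], [-1.0, 0.004, 0.002]]
contact_force: [0.6, 0.3, -0.9]
gripper_width: 0.614
```

```bash
python3 - <<'E'
from h import *
o=get_obs();im=get_image("wrist")
print(o["tool_pos"],yaw(o["tcp_rot"]),o["gripper_width"])
cv2.imwrite("pics/w14.png",im["pixels"])
plan((.5692,.1253,.11),16.27,10,o)
E
```

```text
[ 0.51717104 -0.08860312  0.09546938] 16.911947021799904 0.6135568341314493
dist/row mm 22.06188969101071 deg/row 0.07024258158245814
[-0.0014, 0.0112, -0.0189] [0.001, 0.0, -0.0]
[-0.0015, 0.0112, -0.019] [0.001, 0.0, -0.0]
[-0.0015, 0.0112, -0.019] [0.001, 0.0, -0.0]
[-0.0015, 0.0111, -0.019] [0.001, 0.0, -0.0]
[-0.0015, 0.0111, -0.019] [0.001, 0.0, -0.0]
[-0.0015, 0.0111, -0.019] [0.001, 0.0, -0.0]
[-0.0015, 0.0111, -0.019] [0.001, 0.0, -0.0]
[-0.0015, 0.0111, -0.019] [0.001, 0.0, -0.0]
[-0.0015, 0.011, -0.0191] [0.001, 0.0, -0.0]
[-0.0015, 0.011, -0.0191] [0.001, 0.0, -0.0]
```

View pics/w14.png

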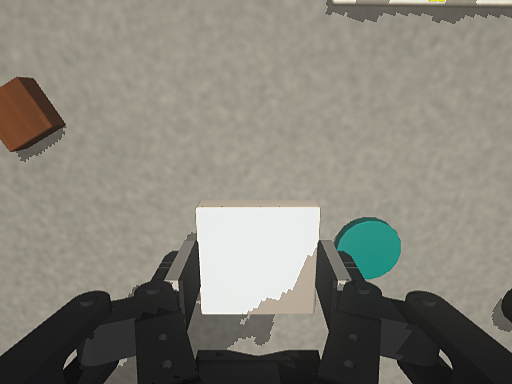

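{"name": "play_rows", "arguments": {"commands": [-0.5,0,0.014,-0.0238,0.001,0,0,-0.5,0,0.014,-0.0238,0.001,0,0,-0.5,0,0.014,-0.024,0.001,0,0,-0.5,0,0.014,-0.024,0.001,0,0,-0.5,0,0.014,-0.024,0.001,0,0,-0.5,0,0.014,-0.024,0,0,0,-0.5,0,0.011,-0.018,0,0,0,-0.5,0,0.006,-0.01,0,0,0,-0.5,0,0.002,-0.004,0,0,0,-0.5,0,0,0,0,0,0]}}

```text
t: 18.9
tool_pos: [0.5675, 0.1252, 0.0994]
tcp_rot: [[0.008, 0.957, 0.291], [0.0, 0.291, -0.957], [-1.0, 0.008, 0.002]]
contact_force: [0.3, -0.2, -0.1]
gripper_width: 0.616
```

```bash
cat >> h.py <<'E'
def jigdraw(im,o,name):
    c=cam(im,o);a=np.radians(16.27);X=np.array([np.cos(a),np.sin(a),0]);Y=np.array([-np.sin(a),np.cos(a),0]);C=np.array([.5699,.1248,0])
    img=im["pixels"].copy()
    def dr(L,z,col):
        q=proj(c,[C+X*u/1e3+Y*v/1e3+[0,0,z] for u,v in L]);cv2.polylines(img,[q.round().astype(int)],True,col,1)
    dr([(29,29),(-29,29),(-29,-29),(29,-29)],.046,(0,0,255))
    dr([(65,128),(-65,128),(-65,-62),(65,-62)],.008,(0,255,0))
    t=np.linspace(0,6.28,40);dr([(30*np.cos(k),90+30*np.sin(k)) for k in t],.054,(255,0,255))
    dr([(27,27),(-27,27),(-27,-27),(27,-27)],o["tool_pos"][2]-.0021+.012,(255,0,0))
    cv2.imwrite(name,img)
E
python3 - <<'E'
from h import *
o=get_obs();im=get_image("wrist")
print(o["tool_pos"],yaw(o["tcp_rot"]),o["gripper_width"])
jigdraw(im,o,"pics/w15.png")
plan((.5695,.125,.065),16.27,1,o)
E
```

```text
[0.56747325 0.12516922 0.09941273] 16.918387906262318 0.6157184605373325
dist/row mm 34.47277221928515 deg/row 0.8008451433975812
[0.0344, 0.0016, 0.0007] [0.011, 0.002, -0.008]
```

View pics/w15.png

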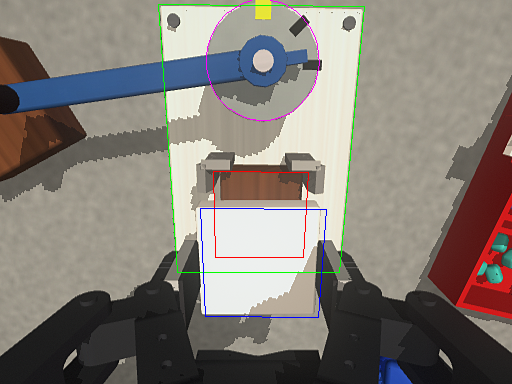

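{"name": "play_rows", "arguments": {"commands": [-0.5,0.003,0.0005,0,0.004,0.001,-0.003,-0.5,0.006,0.0005,0.0003,0.004,0.001,-0.003,-0.5,0.007,0.0005,0,0,0,0,-0.5,0.006,0,0,0,0,0,-0.5,0.004,0,0,0,0,0,-0.5,0.002,0,0,0,0,0,-0.5,0.001,0,0,0,0,0,-0.5,0,0,0,0,0,0,-0.5,0,0,0,0,0,0,-0.5,0,0,0,0,0,0]}}

```text
t: 19.78
tool_pos: [0.5669, 0.1186, 0.0658]
tcp_rot: [[-0.004, 0.961, 0.276], [-0.001, 0.276, -0.961], [-1.0, -0.004, 0.0]]
contact_force: [0.0, 0.4, -0.9]
gripper_width: 0.609
```

```bash
python3 - <<'E'
from h import *
o=get_obs();im=get_image("wrist")
print(o["tool_pos"],yaw(o["tcp_rot"]),o["gripper_width"])
jigdraw(im,o,"pics/w16.png")
plan((.5696,.1249,.0361),16.27,1,o)
E
```

```text
[0.56693497 0.11857641 0.06576882] 16.016446046030822 0.6091747033607401
dist/row mm 30.4520762046244 deg/row 0.3354153195326738
[0.0297, 0.0044, -0.0053] [-0.004, 0.0, 0.004]
```

View pics/w16.png

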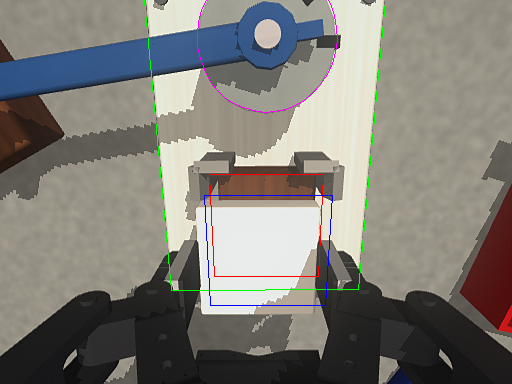

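{"name": "play_rows", "arguments": {"commands": [-0.5,0,0.001,-0.0012,-0.002,0,0.002,-0.5,0,0.0013,-0.0015,-0.001,0,0.001,-0.5,0,0.001,-0.0012,0,0,0,-0.5,0,0.0005,-0.0006,0,0,0,-0.5,0,0,0,0,0,0,-0.5,0,0,0,0,0,0,-0.5,0,0,0,0,0,0,-0.5,0,0,0,0,0,0,-0.5,0,0,0,0,0,0,-0.5,0,0,0,0,0,0]}}

```text
t: 20.67
tool_pos: [0.5704, 0.1253, 0.067]
tcp_rot: [[0.002, 0.96, 0.28], [0.0, 0.28, -0.96], [-1.0, 0.002, 0.0]]
contact_force: [-0.5, 1.4, 0.4]
gripper_width: 0.613
```

```bash
python3 - <<'E'
from h import *
o=get_obs();im=get_image("wrist")
print(o["tool_pos"],yaw(o["tcp_rot"]),o["gripper_width"],abs(o["qvel"]).max())
jigdraw(im,o,"pics/w17.png")
plan((.5696,.1249,.0361),16.27,1,o)
E
```

```text
[0.57037609 0.12527744 0.06698912] 16.256504680080255 0.6128265934593367 0.001119770504549638
dist/row mm 30.9011721166395 deg/row 0.10858821949147487
[0.0309, -0.0009, 0.0001] [-0.0, 0.0, -0.002]
```

{"name": "play_rows", "arguments": {"commands": [-0.5,0.002,-0.0003,0,0,0,-0.001,-0.5,0.005,-0.0003,0,0,0,0,-0.5,0.006,0,0,0,0,0,-0.5,0.005,0,0,0,0,0,-0.5,0.004,0,0,0,0,0,-0.5,0.002,0,0,0,0,0,-0.5,0.001,0,0,0,0,0,-0.5,0,0,0,0,0,0,-0.5,0,0,0,0,0,0,-0.5,0,0,0,0,0,0]}}

```text
t: 21.55
tool_pos: [0.5691, 0.1248, 0.0381]
tcp_rot: [[-0.001, 0.96, 0.28], [-0.0, 0.28, -0.96], [-1.0, -0.001, 0.0]]
contact_force: [-0.8, -1.0, -0.9]
gripper_width: 0.617
```

```bash
python3 - <<'E'
from h import *
o=get_obs();im=get_image("wrist")
print(o["tool_pos"],yaw(o["tcp_rot"]),o["gripper_width"],o["contact_force"])
jigdraw(im,o,"pics/w18.png")
plan((.5696,.1249,.0361),16.27,1,o)
E
```

```text
[0.56907084 0.12478124 0.03813186] 16.24439532764228 0.6172239985708405 [-0.83055149 -0.97022839 -0.89804239]
dist/row mm 2.1029925685055932 deg/row 0.07413422124938548
[0.002, 0.0005, 0.0] [-0.0, 0.0, 0.001]
```

View pics/w18.png

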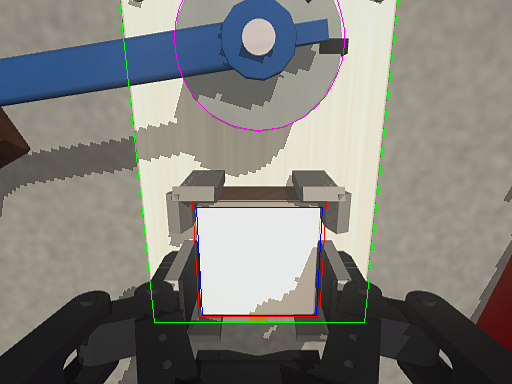

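Spacer lies between the posts, overlay agrees. Lower the last 2 mm, release, rise.

{"name": "play_rows", "arguments": {"commands": [-0.5,0.001,0.0004,0,0,0,0,-0.5,0.0007,0,0,0,0,0,-0.5,0.0003,0,0,0,0,0,-0.5,0,0,0,0,0,0,0.5,0,0,0,0,0,0,0.5,0,0,0,0,0,0,0.5,0,0,0,0,0,0,0.5,0,0,0,0,0,0,0.5,-0.003,0,0,0,0,0,0.5,-0.008,0,0,0,0,0]}}

```text
t: 22.43
tool_pos: [0.5694, 0.1249, 0.0474]
tcp_rot: [[-0.001, 0.96, 0.28], [-0.0, 0.28, -0.96], [-1.0, -0.001, 0.0]]
contact_force: [-0.3, -0.8, 0.0]
gripper_width: 0.751
```

```bash
python3 - <<'E'
from h import *
o=get_obs();im=get_image("wrist")
print(o["tool_pos"],yaw(o["tcp_rot"]),o["gripper_width"],o["contact_force"])
cv2.imwrite("pics/w19.png",im["pixels"])
o["tool_pos"]=np.array([.5696,.1249,.12]);plan((.613,-.104,.12),16.27,10,o)
E
```

```text
[0.56938981 0.12490525 0.04743491] 16.242980292528976 0.7509557152181117 [-0.34223413 -0.78195158  0.0332968 ]
dist/row mm 23.29780461760292 deg/row 0.008192880480252917
[0.0, -0.0022, 0.0232] [-0.0, 0.0, 0.0]
[0.0, -0.0022, 0.0232] [-0.0, 0.0, 0.0]
[0.0, -0.0022, 0.0232] [-0.0, 0.0, 0.0]
[0.0, -0.0022, 0.0232] [-0.0, 0.0, 0.0]
[0.0, -0.0022, 0.0232] [-0.0, 0.0, 0.0]
[0.0, -0.0022, 0.0232] [-0.0, 0.0, 0.0]
[0.0, -0.0022, 0.0232] [-0.0, 0.0, 0.0]
[0.0, -0.0022, 0.0232] [-0.0, 0.0, 0.0]
[0.0, -0.0022, 0.0232] [-0.0, 0.0, 0.0]
[0.0, -0.0022, 0.0232] [-0.0, 0.0, 0.0]
```

View pics/w19.png

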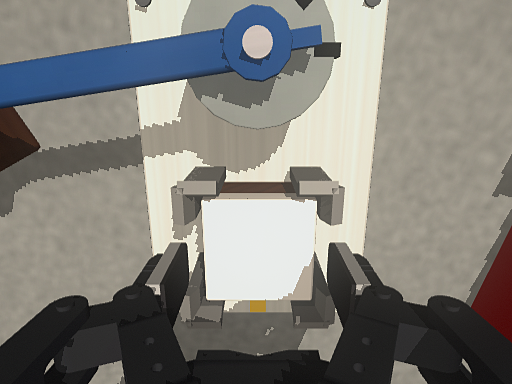

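{"name": "play_rows", "arguments": {"commands": [0.6,-0.01,0,0,0,0,0,0.6,-0.018,0,0,0,0,0,0.6,-0.02,0,0,0,0,0,1,-0.016,0,0.008,0,0,0,1,-0.006,-0.001,0.016,0,0,0,1,0,-0.002,0.023,0,0,0,1,0,-0.002,0.024,0,0,0,1,0,-0.002,0.024,0,0,0,1,0,-0.002,0.024,0,0,0,1,0,-0.002,0.024,0,0,0]}}

```text
t: 23.32
tool_pos: [0.6032, -0.0155, 0.1346]
tcp_rot: [[0.012, 0.958, 0.287], [0.001, 0.287, -0.958], [-1.0, 0.012, 0.002]]
contact_force: [-0.2, 0.1, -0.3]
gripper_width: 1.0
```

```bash
python3 - <<'E'
from h import *
o=get_obs();im=get_image("wrist")
print(o["tool_pos"],yaw(o["tcp_rot"]))
plan((.613,-.104,.11),16.27,6,o)
E
```

```text
[ 0.60319622 -0.01549999  0.13458103] 16.702312739229317
dist/row mm 15.395338882586966 deg/row 0.13375359946403662
[0.0041, -0.0027, 0.0146] [0.001, 0.0, -0.002]
[0.0041, -0.0027, 0.0146] [0.001, 0.0, -0.002]
[0.0041, -0.0027, 0.0146] [0.001, 0.0, -0.002]
[0.0041, -0.0026, 0.0146] [0.001, 0.0, -0.002]
[0.0041, -0.0026, 0.0146] [0.001, 0.0, -0.002]
[0.0041, -0.0026, 0.0146] [0.001, 0.0, -0.002]
```

{"name": "play_rows", "arguments": {"commands": [1,0.002,-0.002,0.018,0.001,0,-0.003,1,0.004,-0.003,0.014,0.001,0,-0.003,1,0.006,-0.003,0.012,0.001,0,-0.003,1,0.006,-0.003,0.01,0.001,0,-0.002,1,0.004,-0.002,0.007,0.001,0,0,1,0.002,-0.001,0.004,0,0,0,1,0,-0.001,0.002,0,0,0,1,0,0,0,0,0,0,1,0,0,0,0,0,0,1,0,0,0,0,0,0]}}

```text
t: 24.2
tool_pos: [0.6091, -0.0928, 0.1119]
tcp_rot: [[0.004, 0.961, 0.278], [-0.003, 0.278, -0.961], [-1.0, 0.003, 0.004]]
contact_force: [0.1, -0.7, -0.2]
gripper_width: 1.0
```

```bash
cat >> h.py <<'E'
def fitpad(c,im,o,z=.010,roi=(100,20,420,380)):
    b=blob(im,(75,60,20),(100,255,255),roi);P=topl(c,b.reshape(-1,2),z)[:,:2]*1000
    r=cv2.minAreaRect(P.astype(np.float32))
    hsv=cv2.cvtColor(im["pixels"],cv2.COLOR_BGR2HSV)
    return r,cv2.boundingRect(b)
E
python3 - <<'E'
from h import *
o=get_obs();im=get_image("wrist");c=cam(im,o)
print(o["tool_pos"],yaw(o["tcp_rot"]))
cv2.imwrite("pics/w20.png",im["pixels"]);crop(im,(150,120,370,300),3,"pics/w20c.png")
print(fitpad(c,im,o))
E
```

```text
[ 0.60911489 -0.09282761  0.11186273] 16.14469676772239
(((610.5227661132812, -102.61065673828125), (48.703025817871094, 50.332427978515625), 16.006351470947266), (224, 173, 63, 62))
```

View pics/w20.png

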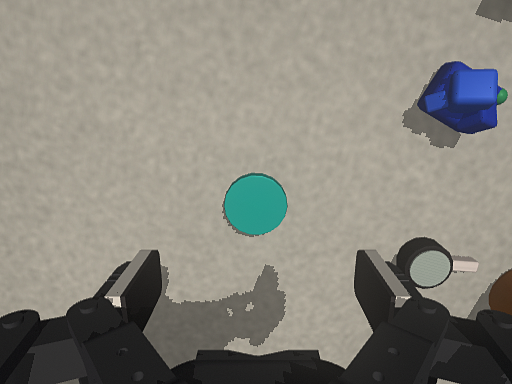

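```bash
cat >> h.py <<'E'
def fitpad(c,im,o,z=.010,roi=(100,20,420,380)):
    hsv=cv2.cvtColor(im["pixels"],cv2.COLOR_BGR2HSV)
    x0,y0,x1,y1=roi;m=cv2.inRange(hsv,(75,60,20),(100,255,255));k=np.zeros_like(m);k[y0:y1,x0:x1]=m[y0:y1,x0:x1]
    v=hsv[...,2][k>0];t,_=cv2.threshold(v.reshape(-1,1),0,255,cv2.THRESH_OTSU)
    med=np.median(v)
    b=blob(im,(75,60,int(.86*med)),(100,255,255),roi);P=topl(c,b.reshape(-1,2),z)[:,:2]*1000
    e=cv2.fitEllipse(P.astype(np.float32))
    T=(np.array([e[0][0]/1e3,e[0][1]/1e3,z])-o["tool_pos"])@o["tcp_rot"]*1e3
    return np.round(e[0],2),np.round(e[1],2),T.round(2),cv2.boundingRect(b),med
E
python3 - <<'E'
from h import *
o=get_obs();im=get_image("wrist");c=cam(im,o)
r=fitpad(c,im,o);print(r)
print("loupe",topl(c,[(430,268),(400,255)],.018))
plan((r[0][0]/1e3,r[0][1]/1e3,.03),16.2,1,o)
E
```

```text
(array([ 610.97, -103.34]), array([47.8 , 48.11]), array([101.97,  -1.5 ,  10.33]), (224, 176, 63, 59), np.float64(154.0))
loupe [[ 0.76044391 -0.11314114  0.018     ]
 [ 0.7324985  -0.10904358  0.018     ]]
dist/row mm 82.64250149170027 deg/row 0.27315942282764577
[0.082, -0.0014, 0.0104] [-0.001, 0.004, -0.003]
```

{"name": "play_rows", "arguments": {"commands": [1,0.006,0,0.001,0,0.001,-0.001,1,0.013,-0.0005,0.002,0,0.001,-0.001,1,0.015,-0.0005,0.002,0,0.001,-0.001,1,0.015,0,0.002,0,0,0,1,0.012,0,0.001,0,0,0,1,0.008,0,0.001,0,0,0,1,0.005,0,0,0,0,0,1,0.002,0,0,0,0,0,1,0,0,0,0,0,0,1,0,0,0,0,0,0]}}

```text
t: 25.13
tool_pos: [0.6111, -0.101, 0.0284]
tcp_rot: [[-0.0, 0.96, 0.28], [-0.0, 0.28, -0.96], [-1.0, -0.0, 0.0]]
contact_force: [0.8, 0.7, -0.4]
gripper_width: 1.002
```

```bash
python3 - <<'E'
from h import *
o=get_obs();im=get_image("wrist");c=cam(im,o)
cv2.imwrite("pics/w21.png",im["pixels"])
r=fitpad(c,im,o);print(r)
print(o["tool_pos"],o["contact_force"]);plan((r[0][0]/1e3,r[0][1]/1e3,.002),16.2,1,o)
E
```

```text
(array([ 610.81, -103.4 ]), array([48.  , 48.45]), array([18.41, -0.98,  2.21]), (210, 198, 92, 84), np.float64(152.0))
[ 0.61113502 -0.10099997  0.0284104 ] [ 0.79771374  0.73096078 -0.3552653 ]
dist/row mm 26.52121925285267 deg/row 0.09046788411823485
[0.0264, -0.001, 0.0022] [0.002, 0.0, 0.0]
```

View pics/w21.png

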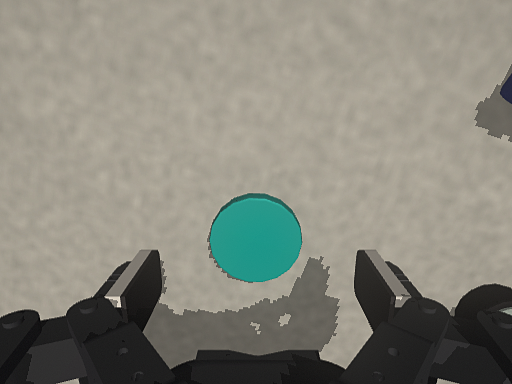

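{"name": "play_rows", "arguments": {"commands": [1,0.002,-0.0003,0.0005,0,0,0,1,0.005,-0.0003,0.0006,0,0,0,1,0.006,-0.0002,0.0005,0,0,0,1,0.005,0,0.0003,0,0,0,1,0.003,0,0,0,0,0,1,0.002,0,0,0,0,0,1,0.001,0,0,0,0,0,1,0,0,0,0,0,0,1,0,0,0,0,0,0,1,0,0,0,0,0,0]}}

```text
t: 26.02
tool_pos: [0.6125, -0.1035, 0.0041]
tcp_rot: [[0.004, 0.96, 0.281], [-0.001, 0.281, -0.96], [-1.0, 0.003, 0.002]]
contact_force: [0.3, 0.2, 0.2]
gripper_width: 0.996
```

```bash
python3 - <<'E'
from h import *
o=get_obs();im=get_image("wrist");c=cam(im,o)
cv2.imwrite("pics/w22.png",im["pixels"])
r=fitpad(c,im,o);print(r)
print(o["tool_pos"],o["contact_force"]);plan((r[0][0]/1e3,r[0][1]/1e3,.001),16.2,1,o)
E
```

```text
(array([ 610.83, -103.48]), array([48.11, 48.5 ]), array([-5.93, -1.62, -0.46]), (201, 209, 106, 96), np.float64(152.0))
[ 0.61253678 -0.10346331  0.00407258] [0.27064111 0.21294772 0.21742669]
dist/row mm 3.514844349129653 deg/row 0.24663647938816494
[0.0031, -0.0017, -0.0005] [0.002, 0.002, -0.003]
```

View pics/w22.png

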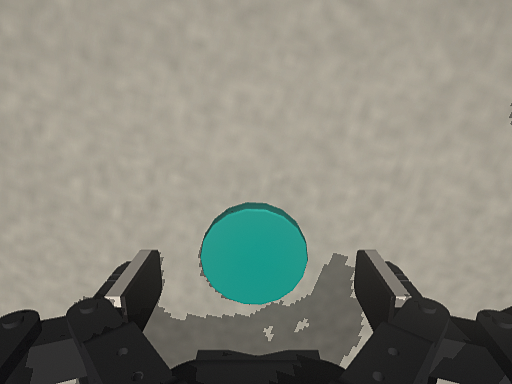

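{"name": "play_rows", "arguments": {"commands": [1,0.001,-0.0006,-0.0002,0.001,0.001,-0.001,1,0.0008,-0.0005,-0.0001,0,0,-0.001,1,0.0004,-0.0002,0,0,0,0,1,0,0,0,0,0,0,-0.2,0,0,0,0,0,0,-0.5,0,0,0,0,0,0,-0.5,0,0,0,0,0,0,-0.5,0,0,0,0,0,0,-0.5,0,0,0,0,0,0,-0.5,0,0,0,0,0,0]}}

```text
t: 26.9
tool_pos: [0.6118, -0.1036, 0.0032]
tcp_rot: [[0.003, 0.96, 0.28], [-0.001, 0.28, -0.96], [-1.0, 0.003, 0.002]]
contact_force: [0.5, 0.8, 0.7]
gripper_width: 0.55
```

```bash
python3 - <<'E'
from h import *
o=get_obs();im=get_image("wrist");c=cam(im,o)
cv2.imwrite("pics/w23.png",im["pixels"])
r=fitpad(c,im,o);print(r)
print(o["tool_pos"],o["contact_force"],o["gripper_width"],yaw(o["tcp_rot"]))
E
```

```text
(array([ 609.57, -102.58]), array([42.3, 49.3]), array([-6.79, -1.8 , -1.62]), (206, 210, 104, 96), np.float64(158.0))
[ 0.6117754  -0.10363194  0.00321558] [0.49562824 0.79807113 0.72778026] 0.5498430614720949 16.23602095495211
```

View pics/w23.png

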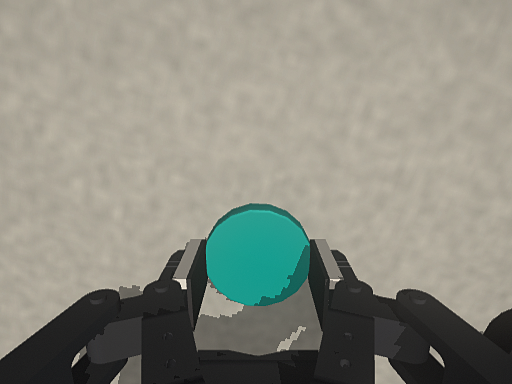

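{"name": "play_rows", "arguments": {"commands": [0.4,0,0,0,0,0,0,0.4,0,0,0,0,0,0,0.4,0.0007,0,-0.0003,0,0.001,-0.001,0.4,0.0007,0,0,0,0,-0.001,0.4,0,0,0,0,0,0,-0.5,0,0,0,0,0,0,-0.5,0,0,0,0,0,0,-0.5,0,0,0,0,0,0,-0.5,0,0,0,0,0,0,-0.5,0,0,0,0,0,0]}}

```text
t: 27.78
tool_pos: [0.6117, -0.1033, 0.0019]
tcp_rot: [[0.0, 0.96, 0.28], [-0.0, 0.28, -0.96], [-1.0, 0.0, 0.001]]
contact_force: [0.1, -0.4, -0.2]
gripper_width: 0.562
```

```bash
cat >> h.py <<'E'
def padfit2(c,im,o,z,roi=(150,150,370,380)):
    """circle through top-face boundary, ignoring bottom-right shadow: use hue mask and brightness edge at back"""
    hsv=cv2.cvtColor(im["pixels"],cv2.COLOR_BGR2HSV)
    b=blob(im,(75,60,20),(100,255,255),roi);P=b.reshape(-1,2)
    from scipy.optimize import least_squares
    W=topl(c,P,z);T=(W-o["tool_pos"])@o["tcp_rot"]*1e3
    k=(T[:,2]>-5)  # front half: rim of the top face
    f=lambda x:np.hypot(T[k,1]-x[0],T[k,2]-x[1])-24.6
    r=least_squares(f,[0,0],loss="soft_l1",f_scale=.4)
    return r.x.round(2),np.abs(r.fun).mean().round(2)
E
python3 - <<'E'
from h import *
o=get_obs();im=get_image("wrist");c=cam(im,o)
cv2.imwrite("pics/w24.png",im["pixels"]);crop(im,(150,180,370,340),3,"pics/w24c.png")
print(o["tool_pos"],o["contact_force"],o["gripper_width"],yaw(o["tcp_rot"]))
print(padfit2(c,im,o,.01))
E
```

```text
[ 0.61174098 -0.10328082  0.00194259] [ 0.07946513 -0.42283053 -0.20578575] 0.5624621455785263 16.241103604297603
(array([ 0.37, -0.18]), np.float64(0.67))
```

View pics/w24c.png

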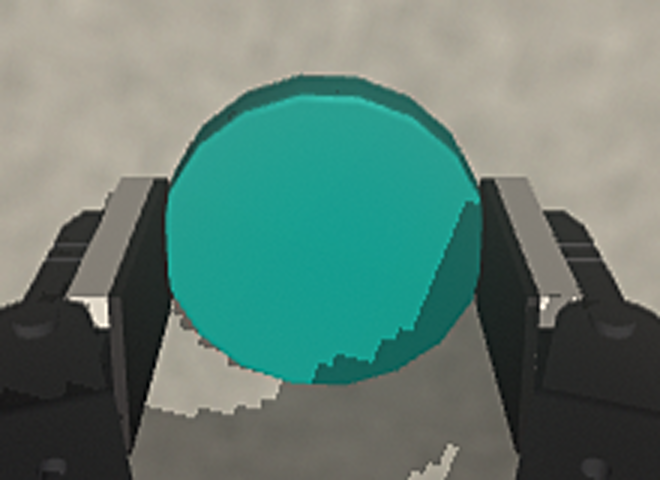

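```bash
python3 - <<'E'
from h import *
o=get_obs();c=cam(get_image("wrist"),o)
W=topl(c,[(258,211.7),(258,308),(205.7,255),(310.3,255)],.01);print(((W-o["tool_pos"])@o["tcp_rot"]*1e3).round(2))
o["tool_pos"]=np.array([.6117,-.1033,.1]);plan((.5699,.1248,.1),16.27,10,o)
E
```

```text
[[ -8.14   0.34 -24.01]
 [ -8.12   0.29  24.64]
 [ -8.14 -23.3   -3.31]
 [ -8.13  23.96  -3.19]]
dist/row mm 23.189836135686686 deg/row 0.004469929136491972
[-0.0, 0.0024, -0.0231] [-0.0, 0.0, -0.0]
[-0.0, 0.0024, -0.0231] [-0.0, 0.0, -0.0]
[-0.0, 0.0024, -0.0231] [-0.0, 0.0, -0.0]
[-0.0, 0.0024, -0.0231] [-0.0, 0.0, -0.0]
[-0.0, 0.0024, -0.0231] [-0.0, 0.0, -0.0]
[-0.0, 0.0024, -0.0231] [-0.0, 0.0, -0.0]
[-0.0, 0.0024, -0.0231] [-0.0, 0.0, -0.0]
[-0.0, 0.0024, -0.0231] [-0.0, 0.0, -0.0]
[-0.0, 0.0024, -0.0231] [-0.0, 0.0, -0.0]
[-0.0, 0.0024, -0.0231] [-0.0, 0.0, -0.0]
```

{"name": "play_rows", "arguments": {"commands": [-0.5,-0.006,0,0,0,0,0,-0.5,-0.014,0,0,0,0,0,-0.5,-0.02,0,0,0,0,0,-0.5,-0.02,0,-0.006,0,0,0,-0.5,-0.016,0.001,-0.014,0,0,0,-0.5,-0.008,0.002,-0.02,0,0,0,-0.5,-0.002,0.0024,-0.023,0,0,0,-0.5,0,0.0024,-0.023,0,0,0,-0.5,0,0.0024,-0.023,0,0,0,-0.5,0,0.0024,-0.023,0,0,0]}}

```text
t: 28.72
tool_pos: [0.5891, 0.0271, 0.102]
tcp_rot: [[0.009, 0.962, 0.273], [-0.001, 0.273, -0.962], [-1.0, 0.008, 0.003]]
contact_force: [0.0, 0.5, 0.2]
gripper_width: 0.556
```

```bash
python3 - <<'E'
from h import *
o=get_obs();im=get_image("wrist")
cv2.imwrite("pics/w25.png",im["pixels"])
print(o["tool_pos"],o["gripper_width"],yaw(o["tcp_rot"]))
plan((.5699,.1248,.1),16.27,6,o)
E
```

```text
[0.58913027 0.0271332  0.10197461] 0.5562007105945169 15.820388574624834
dist/row mm 16.59359503332046 deg/row 0.11160039554224789
[0.0003, 0.0014, -0.0165] [-0.001, 0.001, -0.001]
[0.0003, 0.0014, -0.0165] [-0.001, 0.001, -0.001]
[0.0003, 0.0014, -0.0165] [-0.001, 0.001, -0.001]
[0.0003, 0.0014, -0.0165] [-0.001, 0.001, -0.001]
[0.0003, 0.0014, -0.0165] [-0.001, 0.001, -0.001]
[0.0003, 0.0015, -0.0165] [-0.001, 0.001, -0.001]
```

View pics/w25.png

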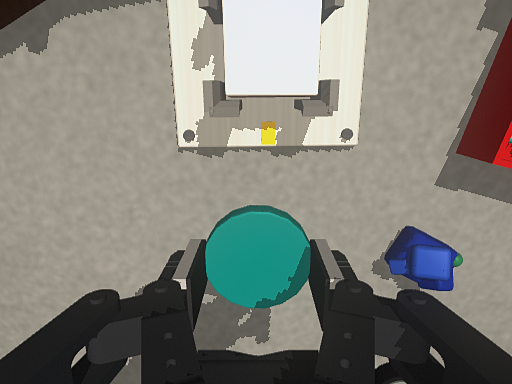

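{"name": "play_rows", "arguments": {"commands": [-0.5,0,0.002,-0.021,-0.002,0,-0.002,-0.5,0,0.002,-0.018,-0.002,0,-0.002,-0.5,0,0.001,-0.016,-0.001,0,-0.001,-0.5,0,0.001,-0.012,0,0,0,-0.5,0,0.001,-0.008,0,0,0,-0.5,0,0,-0.005,0,0,0,-0.5,0,0,-0.002,0,0,0,-0.5,0,0,0,0,0,0,-0.5,0,0,0,0,0,0,-0.5,0,0,0,0,0,0]}}

```text
t: 29.6
tool_pos: [0.573, 0.116, 0.1096]
tcp_rot: [[0.01, 0.959, 0.282], [-0.001, 0.282, -0.96], [-1.0, 0.01, 0.003]]
contact_force: [-0.6, -0.3, -0.1]
gripper_width: 0.558
```

```bash
python3 - <<'E'
from h import *
o=get_obs();im=get_image("wrist")
jigdraw(im,o,"pics/w26.png")
print(o["tool_pos"],o["gripper_width"],yaw(o["tcp_rot"]))
plan((.5695,.125,.07),16.27,1,o)
E
```

```text
[0.57304956 0.11603719 0.10957243] 0.5579967421834992 16.360124590552097
dist/row mm 40.72970496752591 deg/row 0.6045798965862101
[0.0395, -0.0013, -0.0097] [0.002, 0.003, -0.01]
```

View pics/w26.png

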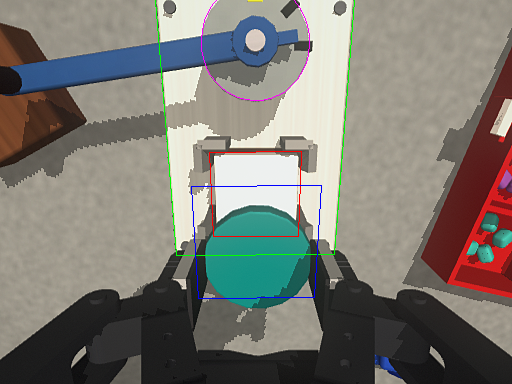

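{"name": "play_rows", "arguments": {"commands": [-0.5,0.002,0,-0.002,0.001,0.001,-0.004,-0.5,0.006,0,-0.002,0.001,0.001,-0.004,-0.5,0.007,0,-0.002,0,0.001,-0.001,-0.5,0.007,0,-0.001,0,0,0,-0.5,0.006,0,-0.0005,0,0,0,-0.5,0.004,0,0,0,0,0,-0.5,0.002,0,0,0,0,0,-0.5,0.001,0,0,0,0,0,-0.5,0,0,0,0,0,0,-0.5,0,0,0,0,0,0]}}

```text
t: 30.48
tool_pos: [0.57, 0.1221, 0.0687]
tcp_rot: [[-0.004, 0.961, 0.277], [-0.001, 0.277, -0.961], [-1.0, -0.004, -0.0]]
contact_force: [-0.3, 0.3, -0.2]
gripper_width: 0.556
```

```bash
python3 - <<'E'
from h import *
o=get_obs();im=get_image("wrist")
print(o["tool_pos"],o["gripper_width"],yaw(o["tcp_rot"]))
plan((.5695,.125,.06),16.27,1,o)
E
```

```text
[0.57000629 0.12214356 0.06867895] 0.5558944995598165 16.101429669995326
dist/row mm 9.150942956794045 deg/row 0.2696222006658258
[0.0087, 0.0003, -0.0029] [-0.003, -0.0, 0.004]
```

{"name": "play_rows", "arguments": {"commands": [-0.5,0.001,0.0002,-0.0008,-0.002,0,0.002,-0.5,0.003,0.0001,-0.0008,-0.001,0,0.001,-0.5,0.003,0,-0.0006,0,0,0,-0.5,0.002,0,-0.0003,0,0,0,-0.5,0.0015,0,0,0,0,0,-0.5,0.0005,0,0,0,0,0,-0.5,0,0,0,0,0,0,-0.5,0,0,0,0,0,0,-0.5,0,0,0,0,0,0,-0.5,0,0,0,0,0,0]}}

```text
t: 31.37
tool_pos: [0.5704, 0.125, 0.0577]
tcp_rot: [[0.002, 0.96, 0.281], [0.0, 0.281, -0.96], [-1.0, 0.002, 0.0]]
contact_force: [-0.1, 0.1, 0.3]
gripper_width: 0.555
```

```bash
cat > jd2.py <<'E'
from h import *
def draw(im,o,name,zp,bot=.0019):
    c=cam(im,o);a=np.radians(16.27);X=np.array([np.cos(a),np.sin(a),0]);Y=np.array([-np.sin(a),np.cos(a),0]);C=np.array([.5699,.1248,0])
    img=cv2.resize(im["pixels"][140:384,120:400],None,fx=2.8,fy=2.4 and 2.8,interpolation=cv2.INTER_CUBIC)[:600]
    def dr(L,z,col):
        q=proj(c,[C+X*u/1e3+Y*v/1e3+[0,0,z] for u,v in L]);q=(q+.5-[120,140])*2.8;cv2.polylines(img,[q.round().astype(int)],True,col,1)
    dr([(27,27),(-27,27),(-27,-27),(27,-27)],.046,(0,0,255))
    dr([(29,29),(-29,29),(-29,-29),(29,-29)],.046,(0,255,255))
    t=np.linspace(0,6.28,60)
    dr([(25*np.cos(k),25*np.sin(k)) for k in t],zp,(255,0,255))
    cv2.imwrite(name,img)
E
python3 - <<'E'
from jd2 import *
o=get_obs();im=get_image("wrist")
draw(im,o,"pics/w27.png",o["tool_pos"][2]+.0081)
print(o["tool_pos"],o["gripper_width"],yaw(o["tcp_rot"]))
plan((.5695,.125,.0479),16.27,1,o)
E
```

```text
[0.57039726 0.12502952 0.05770431] 0.5550028218593591 16.290658994663545
dist/row mm 9.845324777983635 deg/row 0.114263519577866
[0.0098, -0.0009, -0.0002] [0.0, 0.0, -0.002]
```

View pics/w27.png

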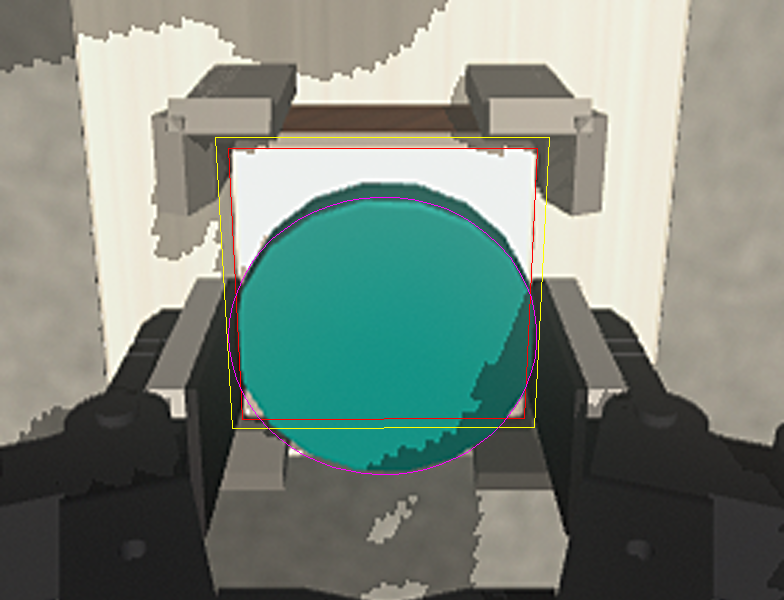

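{"name": "play_rows", "arguments": {"commands": [-0.5,0.001,-0.0003,0,0,0,-0.001,-0.5,0.002,0,0,0,0,0,-0.5,0.002,0,0,0,0,0,-0.5,0.0013,0,0,0,0,0,-0.5,0.0008,0,0,0,0,0,-0.5,0.0004,0,0,0,0,0,-0.5,0.0002,0,0,0,0,0,-0.5,0,0,0,0,0,0,-0.5,0,0,0,0,0,0,-0.5,0,0,0,0,0,0]}}

```text
t: 32.25
tool_pos: [0.5702, 0.1249, 0.0492]
tcp_rot: [[0.001, 0.96, 0.28], [0.0, 0.28, -0.96], [-1.0, 0.001, 0.0]]
contact_force: [-0.9, 0.3, -0.4]
gripper_width: 0.557
```

```bash
python3 - <<'E'
from jd2 import *
o=get_obs();im=get_image("wrist")
print(o["tool_pos"],o["gripper_width"],yaw(o["tcp_rot"]),o["contact_force"])
draw(im,o,"pics/w28.png",o["tool_pos"][2]+.0081)
plan((.5695,.125,.0479),16.27,1,o)
E
```

```text
[0.57015154 0.12491741 0.04919002] 0.5571812242293341 16.28364338416018 [-0.90017865  0.25283641 -0.35367214]
dist/row mm 1.4475766956430236 deg/row 0.056850283739564744
[0.0013, -0.0006, -0.0003] [0.0, 0.0, -0.001]
```

View pics/w28.png

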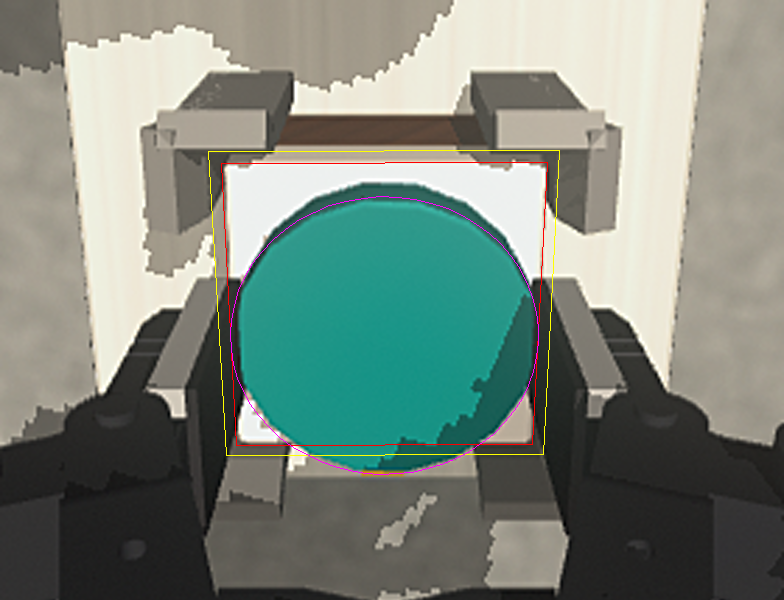

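{"name": "play_rows", "arguments": {"commands": [-0.5,0.0007,-0.0002,0,0,0,0,-0.5,0.0005,0,0,0,0,0,-0.5,0.0002,0,0,0,0,0,-0.5,0,0,0,0,0,0,0.4,0,0,0,0,0,0,0.4,0,0,0,0,0,0,0.4,0,0,0,0,0,0,0.4,-0.002,0,0,0,0,0,0.4,-0.006,0,0,0,0,0,0.4,-0.015,0,0,0,0,0]}}

```text
t: 33.13
tool_pos: [0.5682, 0.1245, 0.0694]
tcp_rot: [[-0.003, 0.96, 0.28], [-0.001, 0.28, -0.96], [-1.0, -0.003, -0.0]]
contact_force: [-0.4, 0.2, 1.0]
gripper_width: 0.703
```

```bash
python3 - <<'E'
from jd2 import *
o=get_obs();im=get_image("wrist")
print(o["tool_pos"],o["gripper_width"],yaw(o["tcp_rot"]),o["contact_force"])
draw(im,o,"pics/w29.png",.056)
E
```

```text
[0.56822803 0.1244926  0.06944987] 0.7029563725141966 16.28518844941573 [-0.42070873  0.21455327  0.98058719]
```

View pics/w29.png

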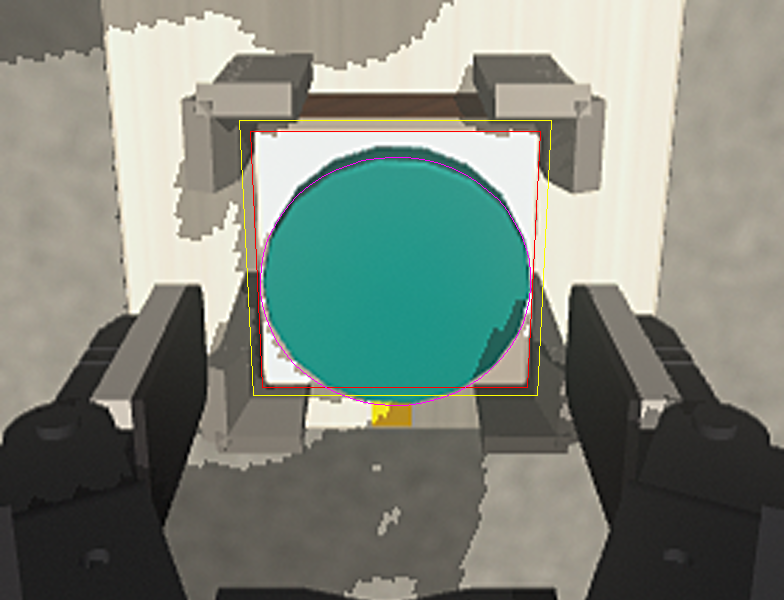

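```bash
python3 - <<'E'
from jd2 import *
o=get_obs();o["tool_pos"]=np.array([.5682,.1245,.14])
plan((.4272,.1565,.14),-65.1,14,o)
E
```

```text
dist/row mm 10.327543912533423 deg/row 5.8130036517497645
[-0.0, -0.009, -0.005] [0.101, -0.0, -0.0]
[-0.0, -0.0095, -0.0041] [0.101, -0.0, -0.0]
[-0.0, -0.0099, -0.0031] [0.101, -0.0, -0.0]
[-0.0, -0.0101, -0.0021] [0.101, -0.0, -0.0]
[-0.0, -0.0103, -0.001] [0.101, -0.0, -0.0]
[-0.0, -0.0103, -0.0] [0.101, -0.0, -0.0]
[-0.0, -0.0103, 0.001] [0.101, -0.0, -0.0]
[-0.0, -0.0101, 0.0021] [0.101, -0.0, -0.0]
[-0.0, -0.0099, 0.0031] [0.101, -0.0, -0.0]
[-0.0, -0.0095, 0.0041] [0.101, -0.0, -0.0]
[-0.0, -0.009, 0.005] [0.101, -0.0, -0.0]
[-0.0, -0.0085, 0.0059] [0.101, -0.0, -0.0]
[-0.0, -0.0078, 0.0067] [0.101, -0.0, -0.0]
[-0.0, -0.0071, 0.0075] [0.101, -0.0, -0.0]
```

{"name": "play_rows", "arguments": {"commands": [0.4,-0.02,0,0,0,0,0,0.4,-0.02,0,0,0,0,0,0.4,-0.016,-0.004,-0.002,0.05,0,0,0.4,-0.006,-0.009,-0.004,0.1,0,0,0.2,0,-0.01,-0.003,0.1,0,0,0.2,0,-0.01,-0.002,0.1,0,0,0.2,0,-0.01,-0.001,0.1,0,0,0.2,0,-0.01,0,0.1,0,0,0.2,0,-0.01,0.001,0.1,0,0,0.2,0,-0.01,0.002,0.1,0,0]}}

```text
t: 34.02
tool_pos: [0.4989, 0.1393, 0.1433]
tcp_rot: [[0.016, 0.878, -0.479], [0.003, -0.479, -0.878], [-1.0, 0.012, -0.01]]
contact_force: [0.3, 0.4, -0.8]
gripper_width: 0.601
```

```bash
python3 - <<'E'
from jd2 import *
o=get_obs();print(o["tool_pos"],yaw(o["tcp_rot"]))
plan((.4272,.1565,.14),-65.1,7,o)
E
```

```text
[0.49891322 0.13930098 0.143276  ] -28.62313965789737
dist/row mm 10.545648355996402 deg/row 5.213101487614808
[0.0003, -0.0102, 0.0028] [0.091, -0.002, -0.001]
[0.0003, -0.0099, 0.0037] [0.091, -0.002, -0.001]
[0.0004, -0.0095, 0.0045] [0.091, -0.002, -0.001]
[0.0004, -0.0091, 0.0054] [0.091, -0.002, -0.001]
[0.0004, -0.0085, 0.0062] [0.091, -0.002, -0.001]
[0.0004, -0.0079, 0.0069] [0.091, -0.002, -0.001]
[0.0004, -0.0073, 0.0076] [0.091, -0.002, -0.001]
```

{"name": "play_rows", "arguments": {"commands": [0.2,0,-0.01,0.003,0.1,-0.002,-0.001,0.2,0,-0.01,0.004,0.1,-0.002,-0.001,0.2,0,-0.0095,0.0045,0.1,-0.002,-0.001,0.2,0,-0.009,0.005,0.1,-0.002,-0.001,0.2,0,-0.0085,0.006,0.1,-0.002,-0.001,0.2,0,-0.007,0.006,0.06,-0.001,0,0.2,0,-0.004,0.004,0.03,0,0,0.2,0,-0.001,0.001,0,0,0,0.2,0,0,0,0,0,0,0.2,0,0,0,0,0,0]}}

```text
t: 34.85
tool_pos: [0.4295, 0.1594, 0.1458]
tcp_rot: [[0.011, 0.433, -0.901], [0.001, -0.901, -0.433], [-1.0, 0.004, -0.01]]
contact_force: [0.1, -0.3, -0.1]
gripper_width: 0.605
```

```bash
python3 - <<'E'
from jd2 import *
o=get_obs();im=get_image("wrist");c=cam(im,o);print(o["tool_pos"],yaw(o["tcp_rot"]),o["gripper_width"])
cv2.imwrite("pics/w30.png",im["pixels"])
print(proj(c,[[.4272,.1565,.102],[.4272,.1565,.068]]))
plan((.4272,.1565,.14),-65.1,1,o)
E
```

```text
[0.42953103 0.1593632  0.14580055] -64.33425414081043 0.6053561060625954
[[259.26366856 226.89835545]
 [258.81968994 209.06070575]]
dist/row mm 6.875903484597165 deg/row 0.9870957597560348
[0.0058, 0.0015, 0.0034] [0.013, -0.01, -0.004]
```

View pics/w30.png

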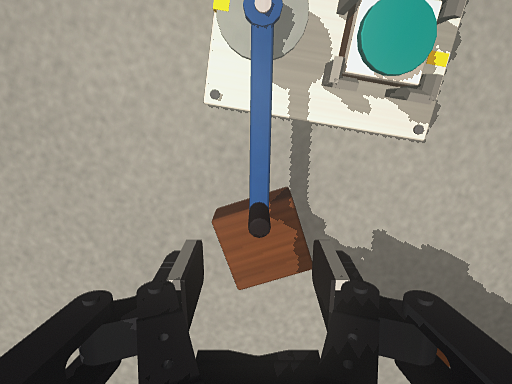

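{"name": "play_rows", "arguments": {"commands": [0.2,0.005,0.0005,0.001,0.005,-0.005,-0.002,0.2,0.01,0.0005,0.001,0.003,-0.003,-0.002,0.2,0.012,0.0005,0.001,0,0,0,0.2,0.012,0,0,0,0,0,0.2,0.009,0,0,0,0,0,0.2,0.006,0,0,0,0,0,0.2,0.003,0,0,0,0,0,0.2,0.001,0,0,0,0,0,0.2,0,0,0,0,0,0,0.2,0,0,0,0,0,0], "force": 25}}

```text
t: 35.73
tool_pos: [0.4297, 0.1557, 0.0815]
tcp_rot: [[0.001, 0.425, -0.905], [0.001, -0.905, -0.425], [-1.0, -0.001, -0.001]]
contact_force: [-0.3, -0.3, -1.2]
gripper_width: 0.597
```

```bash
python3 - <<'E'
from jd2 import *
o=get_obs();im=get_image("wrist");c=cam(im,o);print(o["tool_pos"],yaw(o["tcp_rot"]),o["contact_force"])
cv2.imwrite("pics/w31.png",im["pixels"])
print(proj(c,[[.4272,.1565,.102],[.4272,.1565,.068]]))
plan((.4272,.1565,.08),-65.1,1,o)
E
```

```text
[0.42974854 0.15567514 0.08153387] -64.85483894952931 [-0.27986771 -0.25151682 -1.24327217]
[[252.36967801 281.00907919]
 [253.38633302 245.84155134]]
dist/row mm 3.086775745923028 deg/row 0.26127437935355624
[0.0015, -0.0018, 0.002] [0.004, -0.001, 0.001]
```

View pics/w31.png

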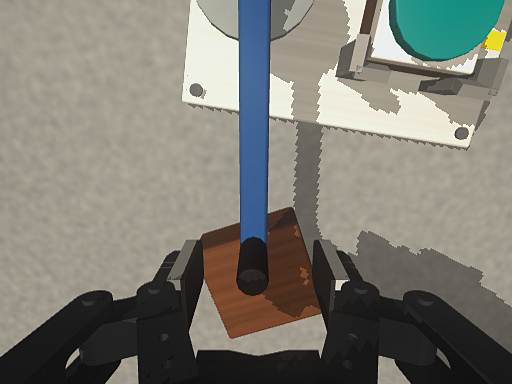

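{"name": "play_rows", "arguments": {"commands": [0.2,0.0003,-0.0006,0.0006,0.002,0,0,0.2,0.0003,-0.0005,0.0006,0,0,0,0.2,0,-0.0002,0.0003,0,0,0,-0.4,0,0,0,0,0,0,-0.8,0,0,0,0,0,0,-0.9,0,0,0,0,0,0,-0.9,0,0,0,0,0,0,-0.9,0,0,0,0,0,0,-0.9,0,0,0,0,0,0,-0.9,0,0,0,0,0,0], "force": 25}}

```text
t: 36.62
tool_pos: [0.4288, 0.1569, 0.0829]
tcp_rot: [[0.005, 0.423, -0.906], [0.003, -0.906, -0.423], [-1.0, -0.0, -0.006]]
contact_force: [-0.2, 1.0, 0.3]
gripper_width: 0.15
```

```bash
cat >> h.py <<'E'
PIV=np.array([.5447,.2112])
def arc(o,n,target=286.27,z=.0815,lead=0,rad=None):
    """rows along the keeper circle, from current TCP to target angle"""
    p=o["tool_pos"];d=p[:2]-PIV;r=np.linalg.norm(d);th=np.degrees(np.arctan2(d[1],d[0]))%360
    print("radius",r.round(4),"angle",th.round(2),"z",p[2].round(4),"yaw",yaw(o["tcp_rot"]).round(2),"yaw wanted",(th-270).round(2),"F",o["contact_force"].round(1),"w",o["gripper_width"].round(3))
    return th
E
python3 - <<'E'
from h import *
o=get_obs();arc(o,1)
im=get_image("wrist");cv2.imwrite("pics/w32.png",im["pixels"])
E
```

```text
Traceback (most recent call last):
  File "h.py", line 78, in arc
    print("radius",r.round(4),"angle",th.round(2),"z",p[2].round(4),"yaw",yaw(o["tcp_rot"]).round(2),"yaw wanted",(th-270).round(2),"F",o["contact_force"].round(1),"w",o["gripper_width"].round(3))
                                                                                                                                                                        ^^^^^^^^^^^^^^^^^^^^^^^^
AttributeError: 'float' object has no attribute 'round'
```

{"name": "play_rows", "arguments": {"commands": [-0.9,0,0.003,0,-0.023,0,0,-0.9,0,0.006,-0.0002,-0.046,0,0,-0.9,0,0.009,-0.0003,-0.07,0,0,-0.9,0,0.009,-0.0003,-0.07,0,0,-0.9,0,0.009,-0.0003,-0.07,0,0,-0.9,0,0.009,-0.0003,-0.07,0,0,-0.9,0,0.009,-0.0003,-0.07,0,0,-0.9,0,0.006,-0.0002,-0.046,0,0,-0.9,0,0.003,0,-0.023,0,0,-0.9,0,0,0,0,0,0]}}

```text
t: 37.45
tool_pos: [0.4697, 0.1075, 0.0829]
tcp_rot: [[0.004, 0.812, -0.583], [0.004, -0.583, -0.812], [-1.0, 0.001, -0.006]]
contact_force: [0.0, 1.6, 1.9]
gripper_width: 0.147
```

```bash
sed -i 's/o\["gripper_width"\].round(3)/round(o["gripper_width"],3)/' h.py; python3 - <<'E'
from h import *
o=get_obs();arc(o,1);print(o["tcp_rot"].round(3))
im=get_image("wrist");cv2.imwrite("pics/w33.png",im["pixels"])
E
```

```text
radius 0.128 angle 234.14 z 0.0829 yaw -35.66 yaw wanted -35.86 F [0.  1.6 1.9] w 0.147
[[ 0.004  0.812 -0.583]
 [ 0.004 -0.583 -0.812]
 [-1.     0.001 -0.006]]
```

View pics/w33.png

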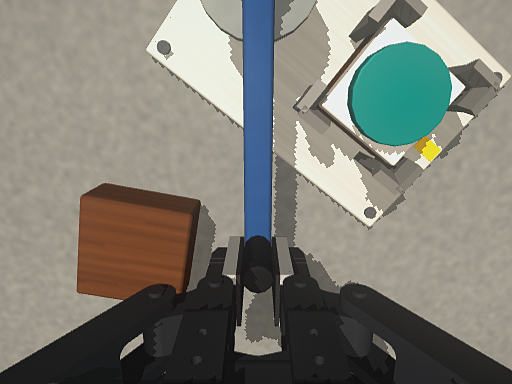

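{"name": "play_rows", "arguments": {"commands": [-0.9,0,0.005,0,-0.038,0,0,-0.9,0,0.01,-0.0003,-0.077,0,0,-0.9,0,0.0115,-0.0004,-0.09,0,0,-0.9,0,0.0115,-0.0004,-0.09,0,0,-0.9,0,0.0115,-0.0004,-0.09,0,0,-0.9,0,0.0115,-0.0004,-0.09,0,0,-0.9,0,0.0115,-0.0004,-0.09,0,0,-0.9,0,0.009,-0.0003,-0.07,0,0,-0.9,0,0.006,-0.0001,-0.046,0,0,-0.9,0,0.003,0,-0.023,0,0]}}

```text
t: 38.33
tool_pos: [0.555, 0.0838, 0.0829]
tcp_rot: [[0.001, 0.995, 0.104], [0.004, 0.104, -0.995], [-1.0, 0.001, -0.004]]
contact_force: [-1.2, -0.5, 2.1]
gripper_width: 0.15
```

```bash
python3 - <<'E'
from h import *
o=get_obs();arc(o,1);print(o["tcp_rot"].round(3))
im=get_image("wrist");cv2.imwrite("pics/w34.png",im["pixels"])
E
```

```text
radius 0.1278 angle 274.62 z 0.0829 yaw 5.95 yaw wanted 4.62 F [-1.2 -0.5  2.1] w 0.15
[[ 0.001  0.995  0.104]
 [ 0.004  0.104 -0.995]
 [-1.     0.001 -0.004]]
```

View pics/w34.png

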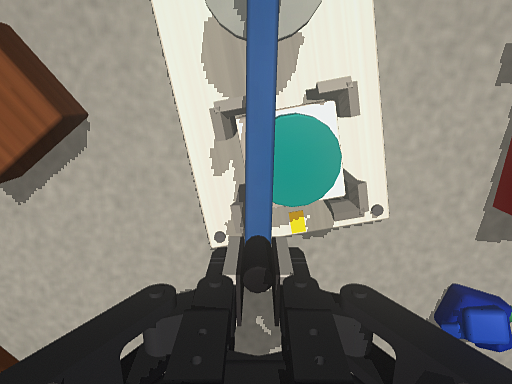

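{"name": "play_rows", "arguments": {"commands": [-0.9,0,0.004,0,-0.025,0,0,-0.9,0,0.006,-0.0001,-0.04,0,0,-0.9,0,0.006,-0.0001,-0.04,0,0,-0.9,0,0.004,0,-0.03,0,0,-0.9,0,0.002,0,-0.015,0,0,-0.9,0,0.001,0,-0.008,0,0,-0.9,0,0,0,0,0,0,-0.9,0,0,0,0,0,0,-0.9,0,0,0,0,0,0,-0.9,0,0,0,0,0,0]}}

```text
t: 39.22
tool_pos: [0.5765, 0.0875, 0.0829]
tcp_rot: [[0.0, 0.967, 0.257], [0.001, 0.257, -0.967], [-1.0, 0.001, -0.001]]
contact_force: [1.3, -2.1, 0.0]
gripper_width: 0.148
```

```bash
python3 - <<'E'
from h import *
o=get_obs();arc(o,1)
im=get_image("wrist");c=cam(im,o)
# arm edges (blue) well away from the gripper, at z=.068: fit angle
hsv=cv2.cvtColor(im["pixels"],cv2.COLOR_BGR2HSV);m=cv2.inRange(hsv,(105,120,60),(125,255,255));m[200:]=0;m[:,:180]=0;m[:,340:]=0
mid=[];
for r in range(5,200,5):
    x=np.where(m[r])[0]
    if len(x)>5: mid.append(((x[0]+x[-1])/2,r))
W=topl(c,mid,.068)[:,:2];vx,vy,x0,y0=cv2.fitLine(W.astype(np.float32),cv2.DIST_HUBER,0,1e-4,1e-4).ravel()
print("arm axis angle mod180",np.degrees(np.arctan2(vy,vx))%180,"want 106.27; dist of pivot from line mm",1e3*((PIV[0]-x0)*vy-(PIV[1]-y0)*vx))
cv2.imwrite("pics/w35.png",im["pixels"]);t=get_image("top");crop(t,(110,145,220,235),7,"pics/t35.png")
E
```

```text
radius 0.1277 angle 284.42 z 0.0829 yaw 14.87 yaw wanted 14.42 F [ 1.3 -2.1  0. ] w 0.148
arm axis angle mod180 104.76472 want 106.27; dist of pivot from line mm -0.41888564587127564
```

View pics/w35.png

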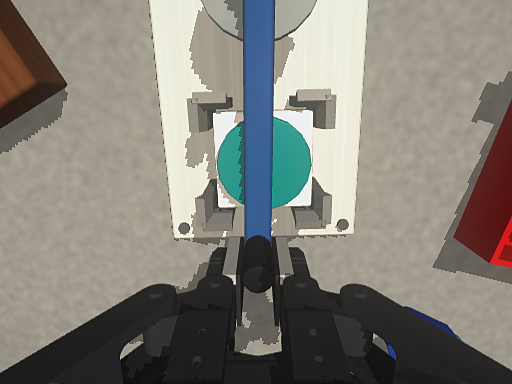

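View pics/t35.png

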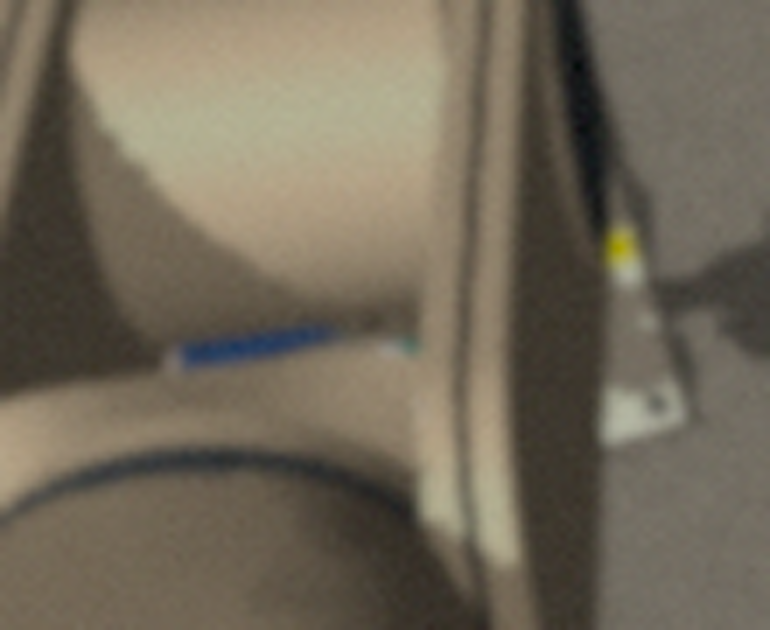

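{"name": "play_rows", "arguments": {"commands": [-0.9,0,0.0012,0,-0.009,0,0,-0.9,0,0.0012,0,-0.008,0,0,-0.9,0,0.0007,0,-0.005,0,0,-0.9,0,0.0003,0,0,0,0,-0.9,0,0,0,0,0,0,-0.9,0,0,0,0,0,0,-0.9,0,0,0,0,0,0,-0.9,0,0,0,0,0,0,-0.9,0,0,0,0,0,0,-0.9,0,0,0,0,0,0]}}

```text
t: 40.15
tool_pos: [0.5791, 0.0882, 0.0829]
tcp_rot: [[-0.002, 0.96, 0.28], [0.001, 0.28, -0.96], [-1.0, -0.001, -0.001]]
contact_force: [-0.6, -1.7, 1.3]
gripper_width: 0.151
```

```bash
cat > arm.py <<'E'
from h import *
def armang(im,o,rmax=200):
    c=cam(im,o);hsv=cv2.cvtColor(im["pixels"],cv2.COLOR_BGR2HSV);m=cv2.inRange(hsv,(105,120,60),(125,255,255));m[rmax:]=0;m[:,:180]=0;m[:,340:]=0
    mid=[]
    for r in range(5,rmax,5):
        x=np.where(m[r])[0]
        if len(x)>5: mid.append(((x[0]+x[-1])/2,r))
    W=topl(c,mid,.068)[:,:2];vx,vy,x0,y0=cv2.fitLine(W.astype(np.float32),cv2.DIST_HUBER,0,1e-4,1e-4).ravel()
    print("arm",np.degrees(np.arctan2(vy,vx))%180,"want 106.27; pivot off mm",1e3*((PIV[0]-x0)*vy-(PIV[1]-y0)*vx))
E
python3 - <<'E'
from arm import *
o=get_obs();arc(o,1);im=get_image("wrist");armang(im,o)
E
```

```text
radius 0.1277 angle 285.62 z 0.0829 yaw 16.25 yaw wanted 15.62 F [-0.6 -1.7  1.3] w 0.151
arm 105.85587 want 106.27; pivot off mm -0.30381044706718346
```

{"name": "play_rows", "arguments": {"commands": [-0.9,0,0.0005,0,0,0,0,-0.9,0,0.0004,0,0,0,0,-0.9,0,0,0,0,0,0,-0.9,0,0,0,0,0,0,0.1,0,0,0,0,0,0,0.1,0,0,0,0,0,0,0.1,0,0,0,0,0,0,0.1,0,0,0,0,0,0,0.1,-0.004,0,0,0,0,0,0.1,-0.012,0,0,0,0,0]}}

```text
t: 41.03
tool_pos: [0.5776, 0.0893, 0.0969]
tcp_rot: [[-0.008, 0.96, 0.28], [0.002, 0.28, -0.96], [-1.0, -0.007, -0.004]]
contact_force: [-0.5, 0.6, -0.6]
gripper_width: 0.552
```

```bash
python3 - <<'E'
from arm import *
o=get_obs();arc(o,1);im=get_image("wrist");armang(im,o);cv2.imwrite("pics/w36.png",im["pixels"])
E
```

```text
radius 0.1263 angle 285.12 z 0.0969 yaw 16.25 yaw wanted 15.12 F [-0.5  0.6 -0.6] w 0.552
arm 106.01183 want 106.27; pivot off mm -0.2003628875769832
```

View pics/w36.png

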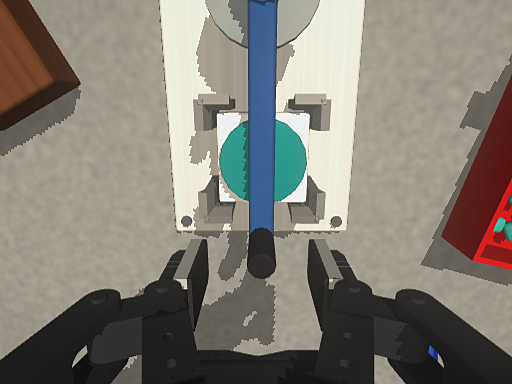

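Arm at 106.0° against 106.27° wanted. Lift well clear and back towards where all of it shows (pointer included).

{"name": "play_rows", "arguments": {"commands": [0.1,-0.016,0,0,0,0,0,0.1,-0.02,0,0,0,0,0,0.1,-0.022,0,0,0,0,0,0.1,-0.022,0,0,0,0,0,0.1,-0.022,0,0,0,0,0,0.1,-0.016,0,0,0,0,0,0.1,-0.01,0,0,0,0,0,0.1,-0.004,0,0,0,0,0,0.1,0,0,0,0,0,0,0.1,0,0,0,0,0,0]}}

```text
t: 41.92
tool_pos: [0.581, 0.0896, 0.2456]
tcp_rot: [[0.005, 0.96, 0.28], [0.004, 0.28, -0.96], [-1.0, 0.006, -0.002]]
contact_force: [-0.1, 0.1, 0.8]
gripper_width: 0.549
```

```bash
python3 - <<'E'
from arm import *
o=get_obs();arc(o,1);im=get_image("wrist");armang(im,o,220)
c=cam(im,o);crop(im,(130,0,390,230),2.6,"pics/w37.png")
a=np.radians(16.27);
cv2.imwrite("pics/s37.png",get_image("scene")["pixels"])
E
```

```text
radius 0.1269 angle 286.63 z 0.2456 yaw 16.25 yaw wanted 16.63 F [-0.1  0.1  0.8] w 0.549
arm 106.14375 want 106.27; pivot off mm 0.09632541647154341
```

View pics/w37.png

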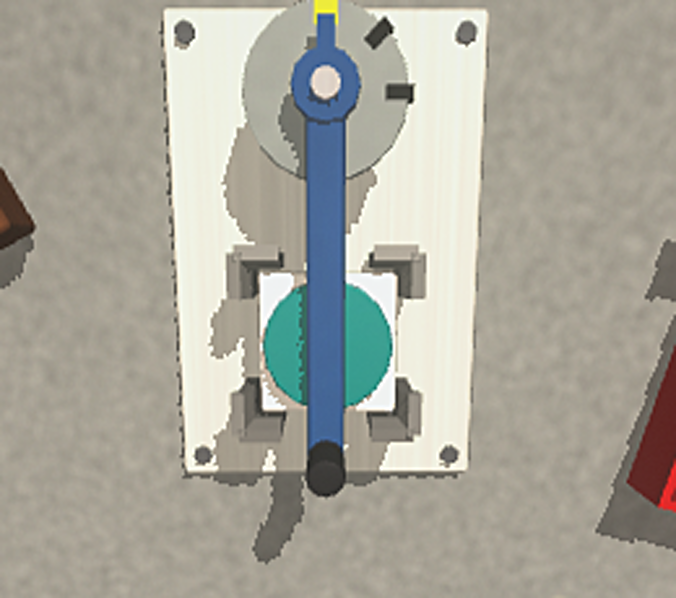

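View pics/s37.png

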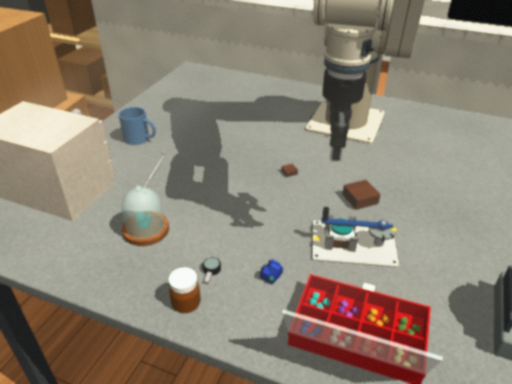

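```bash
python3 -c "
from station import *
print(abs(get_obs()['qvel']).max()); print(finish_job())"
```

```text
0.009471601368954405
the job is handed in; nothing more can be done
None
```

The stand is built and handed in at 41.9 s of the 72 s allowed. The 54 mm block is in the pocket, with the spacer on it and the teal pad on the spacer. I gripped the keeper by its knob, swung it to the yellow notch and let go.

What the last checks showed:
- **Keeper:** in the final close picture the arm's angle measures 106.1° against the 106.3° wanted, and its tail pointer lies at the yellow notch.
- **Pad:** its outline matched the drawn pocket-centred circle to within about 1 mm after I let go.
- **Block and spacer:** both sit between the posts, at heights that match lying flat. This comes from the finger height at release and the overlays, since no camera shows the block's underside.
- **Bystanders:** the azurite, loupe, dome and pick look unmoved in the final scene picture. I compared these by eye and did not measure them.
- **Forces:** the readings at the end of each move stayed within a few newtons.

The arm kept moving past its commands. The worst case was about 18 mm sideways with a 2° tilt on the first descent to the block. I corrected this each time before gripping or inserting, and saw no knocks. No check failed or disagreed at the end.

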